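Slide the dry tiles off the rack, pile them squarely and weigh them down

ROBOT

A 6-joint arm with a two-finger parallel gripper is mounted at the origin on the work surface. World frame = base frame: x ahead of the robot, y to its left, z up, the work surface at z = 0. Lengths are in m, angles in rad, forces in N, time in s.
With the tool pointing down it reaches from about 0.35 to 0.775 m from the base axis. Payload 7.3 kg.
Tool frame: the origin (TCP) lies midway between the tips of the shut fingers; the grasp point (between the pads) lies 19 mm behind it; z points along the fingers, y is the direction in which the jaws open and shut (so a half turn about z gives the same grasp; the last joint's range is limited). The gripper opens to 92 mm and grips with 3 to 60 N. Pads are 19 mm wide; open, the fingers measure 130 mm over their backs; the gripper's body (75 mm by 190 mm) begins 47 mm behind the grasp point.
Start: joints at [1.07, 0.342, 1.524, -0, 1.275, -0.146], TCP at [0.182, 0.492, 0.227] pointing down, gripper open.
Joint ranges: [-2.53, 2.53], [-0.77, 2.02], [0.04, 2.7], [-1, 4.14], [0.28, 2.66], [-3.11, 3.11]. Speed limits (rad/s): [2.57, 2.57, 3.14, 3.14, 3.14, 3.14].

INTERFACE

Orientations are given as [roll, pitch, yaw] about the fixed x, y, z axes, in that order (R = Rz(yaw) Ry(pitch) Rx(roll)).
In Python, from cell import robot gives the robot as it stands.
- The arm moves only by the shell command python3 -m crank 'ROWS' [FORCE]. ROWS is a JSON object of lists of equal length, an entry for each row: "claw": the opening, from 0 (shut) to 1 (fully open); "delta_pos": the shift along the tool's x, y, z in units of 25 mm (1.0 is 25 mm), a list of three; "roll": the turn about the tool's z in units of 6 degrees (1.0 is 6 degrees). In form: {"claw": [claw, ...], "delta_pos": [[dx, dy, dz], ...], "roll": [roll, ...]}. A call has exactly 8 rows; each row is the pose to reach, as a shift and turn from the pose commanded when the call began, along the tool's axes at that moment; what a row does not reach only later rows make up. A row lasts 1/12 s, in which the tool goes at most 41.7 mm and 7.16 degrees, less where a joint would pass 70% of its speed; a pose out of reach is approached as far as the arm can. A call with a gripper value outside its range is refused whole. The fingers move at their own pace and stop on an object; FORCE is the grip in N (left out, the last holds). Time passes only in rows, so rows that repeat a pose let the fingers close, or fill a call up. It gives the time, the measured TCP pose, the force and the opening at its end, in the units of the state.
- robot.observe(): the state, without advancing time (a new reading comes with each control period).
- robot.read_camera(name): name is "scene" or "side" or "wrist"; returns a dict with "color" (384x512x3 uint8, blue, green, red), "fx", "fy", "cx", "cy" (pixels), "rvec" (rotation vector, rad) and "tvec" (3), from world to camera coordinates, as OpenCV has them; the wrist camera has in their place "hand_eye" (4x4, takes a point from camera to tool coordinates, whose origin is the TCP and whose axes are the flange's). Camera axes: x right, y down, z forward; pixel columns grow to the right and rows downward; lengths in m; the calibration is good to about 2 mm. The wrist camera is an equidistant fisheye: a pixel r from the principal point sees the ray r / f radians off the axis. A picture is of the moment at which its call begins: read the wrist's pose just before it. There is no depth.
- robot.hand_in(): hands the job in, once; it reports no verdict.
The state is a dict: "time": time; "qpos": joint angles; "qvel": joint speeds; "joint_efforts": joint torques, N m; "tool_pos": TCP position; "tool_rot": TCP orientation; "contact_force": force on the tool from outside, world axes, zero at the start; "torque": the same for the moment, N m; "opening": finger opening in m.
Only numpy, scipy, OpenCV 4.12 (cv2) and the standard library are available. Lean on these libraries where they do the work, as an engineer would, in place of code of your own. Each camera call takes 0.05 s, during which the arm holds its last target.

TASK

The tiles on the two-bay wooden rack are dry: working down from the top tile, slide each one forward until its end hangs over the open front edge of the rack, pinch it there and lay it on the narrow block of the stacking stand, until all of them lie in one square, flush pile, lengthways along the block and centred on it. Then lay the square kiln prop lengthways along the middle of the pile as a weight. Never let a tile fall down to the bench, and leave the other pottery and tools where they are.

Things in the scene. Friction and masses are not known exactly. Their poses are not given: they have to be found in the camera images.
- rack: fixed light-wood rack, 200 (x) x 174 (y) x 74 mm high, left or right on the bench; origin: centre of its footprint, x from open front to rear. Deck top 60 mm up, front edge at x = -100. Fences 14 mm high, 14 wide run along x to the front edge at y = -80, 0, 80: two bays 66 mm wide centred on y = -40 and 40. A strip 14 mm high closes the rear, inner face at x = 88. No front fence.
- rack_edge (a point): middle of the rack's front edge, on the deck's top face (60 mm above the bench); axes as the rack's, so -x points out over the edge.
- tile1: flat pale buff stoneware tile, 120 (x) x 60 (y) x 6 mm, 70 to 140 g, all alike. Origin: centre of its underside. Starts on the deck in the bay at rack y = -40 mm, length along the bay, its front end 4 to 12 mm behind the rack's front edge and 56 to 64 mm free behind it. Slides with ordinary friction.
- tile2: flat pale buff stoneware tile, 120 (x) x 60 (y) x 6 mm, 70 to 140 g, all alike. Origin: centre of its underside. Starts likewise on the deck in the bay at rack y = +40 mm.
- tile3: flat pale buff stoneware tile, 120 (x) x 60 (y) x 6 mm, 70 to 140 g, all alike. Origin: centre of its underside. If present, starts on top of tile1, in the same way. It may be absent.
- tile4: flat pale buff stoneware tile, 120 (x) x 60 (y) x 6 mm, 70 to 140 g, all alike. Origin: centre of its underside. If present, starts on top of tile2, in the same way. It may be absent.
- stand: fixed stand on the other side from the rack: base board 150 (x) x 110 (y) x 10 mm, on it a centred wooden block 110 (x) x 46 (y) mm, its top 34 mm above the bench; origin: centre of its footprint on the bench; x along the block. Tiles lie on the block lengthways and stick out 7 mm at its sides, 5 mm at its ends.
- stand_top (a point): centre of the top face of the stand's block, 34 mm above the bench; axes as the stand's.
- prop: loose square kiln prop, a solid brownish fireclay bar 90 x 40 x 40 mm, about 320 g, lying on the bench between the rack and the stand. x along its 90 mm length (its four long faces are alike, so it may end on any of them); origin: centre of the long face that is below at the start.
- prop_center (a point): centre of the kiln prop, 20 mm from each long face; axes as the prop's.
- jug: bystander: small white jug with an olive rim, 76 mm wide, 76 mm high, loose; origin centre of its foot. Leave it.
- bowl: bystander: olive bowl, 110 mm wide, 45 mm high, loose; origin centre of its foot. Leave it.
- brushpot: bystander: white cup, 72 mm wide, 85 mm high, loose; origin centre of its foot. Leave it.
- brush: bystander: brush lying flat beyond the rack and stand, loose. Leave it.
- rib: bystander: dark wooden rib, 100 x 50 x 6 mm, between the prop and the robot, loose; origin centre of its underside. Leave it.
- cone_cup: bystander: small terracotta cone, 60 mm wide, 50 mm high, loose; origin centre of its foot. Leave it.
- spoon: bystander: white spoon lying flat beyond the rack and stand, loose. Leave it.
Mind the look-alikes: they are no part of the job. What is shaped like the tile3 but blue is not meant.

How it is judged:
By the outcome, as a careful person would: the job done as asked, in the order asked, and still so for the second after the job is handed in, with the robot touching nothing.
Of tile3, tile4 only 1 to 2 are there at a start; the rules pass over those that are not, and their reading is None.
At some moment in a run one of prop may be knocked a few centimetres aside while the robot is not near it.
It also fails if it takes over 210 s, if anything falls off the work surface, if the arm or the gripper's body presses on something with over 40 N, if the wrist force passes 120 N, or if a joint passes its speed limit or range.

## Working session

There is one attempt and no reset: what is moved stays moved. The work goes in short steps, Python scripts to look and compute and a shell command to move; the robot and the scene stay as the last step left them, time stands still between calls to the robot, and variables do not carry over. Pictures are saved under pics/ and viewed, and the job is handed in when it is done.

```bash
ls; mkdir -p pics; python3 - <<'E'
from cell import robot
import cv2,numpy as np
s=robot.observe();print({k:np.round(v,3).tolist() for k,v in s.items()})
for n in ["scene","side","wrist"]:
    c=robot.read_camera(n);cv2.imwrite(f"pics/{n}0.png",c["color"]);print(n,{k:np.round(v,4).tolist() for k,v in c.items() if k!="color"})
E
```

```text
pics
{'time': 0.0, 'qpos': [1.07, 0.343, 1.525, 0.0, 1.275, -0.146], 'qvel': [0.0, 0.002, -0.0, -0.0, 0.001, 0.001], 'joint_efforts': [-0.001, -43.124, -24.422, 0.071, 0.056, -0.0], 'tool_pos': [0.182, 0.492, 0.226], 'tool_rot': [-3.14, -0.0, 2.787], 'contact_force': [0.538, 0.189, -0.214], 'torque': [0.059, 0.034, 0.05], 'opening': 0.092}
scene {'fx': 403.2235, 'fy': 403.2235, 'cx': 252.4143, 'cy': 184.6094, 'rvec': [2.2608, 0.7879, -0.3], 'tvec': [-0.4306, -0.1367, 1.4934]}
side {'fx': 443.9485, 'fy': 443.9485, 'cx': 244.0063, 'cy': 191.5618, 'rvec': [0.2928, -2.742, 1.2956], 'tvec': [0.4921, 0.0951, 1.804]}
wrist {'fx': 297.3186, 'fy': 297.3186, 'cx': 254.5638, 'cy': 195.2944, 'hand_eye': [[0.0001, -0.9574, -0.2888, 0.0783], [1.0, 0.0004, -0.0011, 0.0002], [0.0012, -0.2888, 0.9574, -0.1574], [0.0, 0.0, 0.0, 1.0]]}
```

View pics/scene0.png

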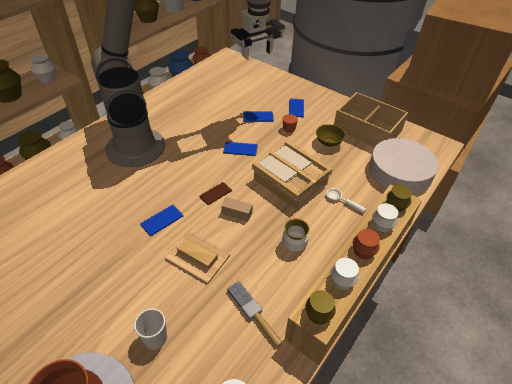

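View pics/side0.png

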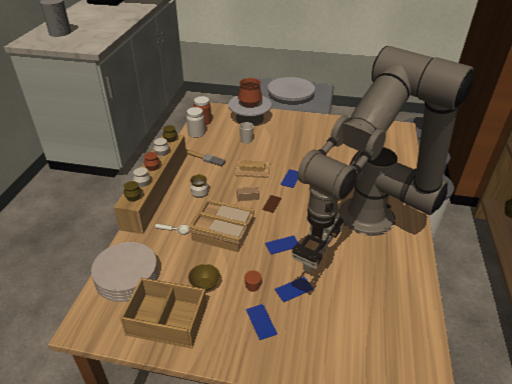

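View pics/wrist0.png

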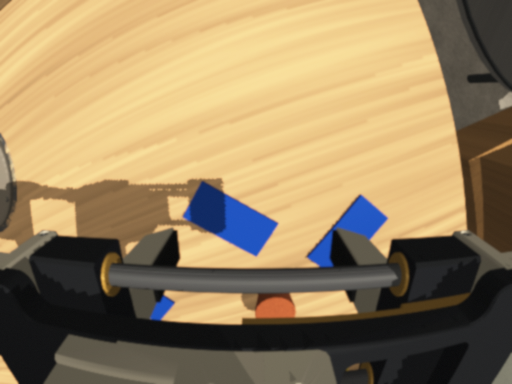

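The scene picture shows the rack at about (290,172) with two visible tiles, the stand at (198,257), the prop at (237,210) and the rib at (215,193). Next I'll build helpers and zoom in.

```bash
cat > h.py <<'E'
from cell import robot
import cv2,numpy as np
from scipy.spatial.transform import Rotation as Ro
def toolT():
    s=robot.observe();T=np.eye(4);T[:3,:3]=Ro.from_euler('xyz',s['tool_rot']).as_matrix();T[:3,3]=s['tool_pos'];return T
def ray(c,uv,T=None):
    uv=np.asarray(uv,float);x=(uv[0]-c['cx'])/c['fx'];y=(uv[1]-c['cy'])/c['fy']
    if 'rvec' in c:
        R=cv2.Rodrigues(np.array(c['rvec']))[0];o=-R.T@np.ravel(c['tvec']);d=R.T@np.array([x,y,1.])
    else:
        r=np.hypot(x,y);d=np.array([np.sin(r)*x/max(r,1e-9),np.sin(r)*y/max(r,1e-9),np.cos(r)])
        M=T@np.array(c['hand_eye']);o=M[:3,3];d=M[:3,:3]@d
    return o,d
def onz(c,uv,z,T=None):
    o,d=ray(c,uv,T);return o+d*(z-o[2])/d[2]
def proj(c,P,T=None):
    P=np.asarray(P,float)
    if 'rvec' in c:
        R=cv2.Rodrigues(np.array(c['rvec']))[0];p=R@P+np.ravel(c['tvec']);return np.array([c['cx']+c['fx']*p[0]/p[2],c['cy']+c['fy']*p[1]/p[2]])
    M=np.linalg.inv(T@np.array(c['hand_eye']));p=M[:3,:3]@P+M[:3,3]
    th=np.arctan2(np.hypot(p[0],p[1]),p[2]);r=np.hypot(p[0],p[1]);return np.array([c['cx']+c['fx']*th*p[0]/r,c['cy']+c['fy']*th*p[1]/r])
def tri(c1,u1,c2,u2,T1=None,T2=None):
    o1,d1=ray(c1,u1,T1);o2,d2=ray(c2,u2,T2);A=np.c_[d1,-d2];t=np.linalg.lstsq(A,o2-o1,rcond=None)[0]
    a=o1+t[0]*d1;b=o2+t[1]*d2;return (a+b)/2,np.linalg.norm(a-b)
def crop(img,x0,y0,w,h,k,name):
    cv2.imwrite(name,cv2.resize(img[y0:y0+h,x0:x0+w],None,fx=k,fy=k,interpolation=cv2.INTER_CUBIC))
E
python3 - <<'E'
from h import *
a=cv2.imread('pics/scene0.png');b=cv2.imread('pics/side0.png')
crop(a,155,130,190,150,4,'pics/s0z.png')
crop(b,170,150,130,110,5,'pics/d0z.png')
E
```

```text
(no output)
```

View pics/s0z.png

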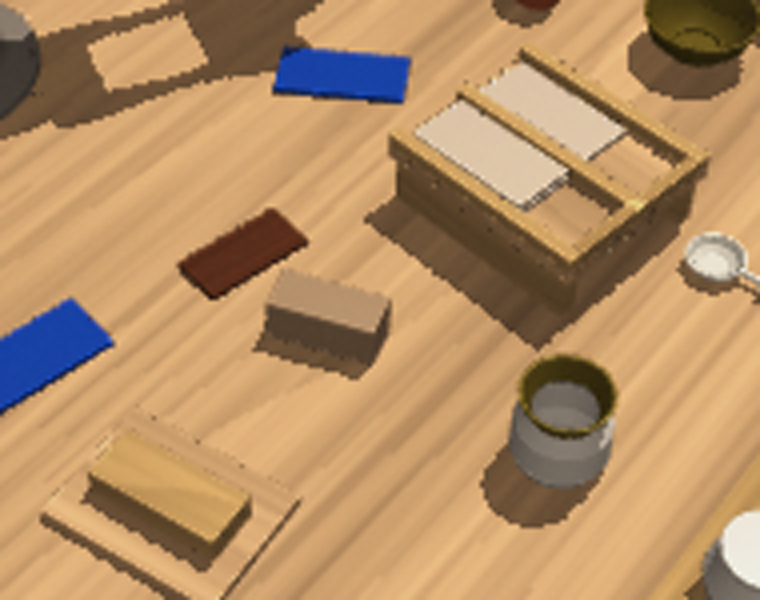

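View pics/d0z.png

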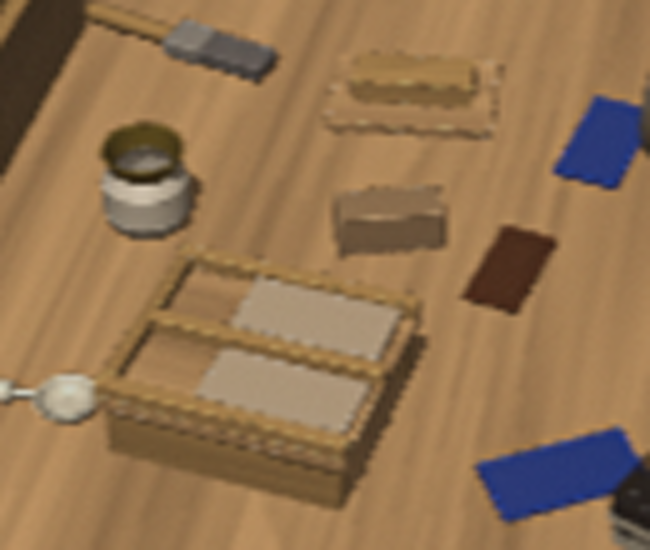

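```bash
python3 - <<'E'
from h import *
cs=robot.read_camera('scene');cd=robot.read_camera('side')
S=lambda u,v:(155+(u-1.5)/4,130+(v-1.5)/4)
D=lambda u,v:(170+(u-2)/5,150+(v-2)/5)
def p(n,*a):print(n,*[np.round(x,4) for x in a])
fl,rl,rr,fr=[onz(cs,S(*q),.074)[:2] for q in [(390,140),(573,262),(707,157),(524,50)]]
p('rack scene fl rl rr fr',fl,rl,rr,fr,np.linalg.norm(fl-rl),np.linalg.norm(rl-rr),np.linalg.norm(fl-fr))
q=[onz(cd,D(*q),.074)[:2] for q in [(418,302),(188,252),(105,380),(350,445)]]
p('rack side',*q)
for n,z,S_,c,pts in [('tileL sc',.069,S,cs,[(415,135),(523,205),(568,172),(465,105)]),('tileR sc',.069,S,cs,[(485,90),(590,157),(625,130),(522,65)]),
 ('tileL sd',.069,D,cd,[(405,310),(255,272),(233,325),(380,360)]),('tileR sd',.069,D,cd,[(370,380),(222,345),(197,392),(345,432)]),
 ('block sc',.034,S,cs,[(88,474),(212,543),(250,497),(128,430)]),('block sd',.034,D,cd,[(348,78),(478,90),(478,65),(355,52)]),
 ('base sc',.010,S,cs,[(42,515),(218,602),(300,500),(137,412)]),
 ('prop sc',.040,S,cs,[(265,305),(370,335),(390,297),(283,268)]),('prop sd',.040,D,cd,[(335,218),(445,210),(442,185),(335,195)]),
 ('rib sc',.006,S,cs,[(180,265),(213,296),(308,240),(275,208)])]:
    P=[onz(c,S_(*u),z)[:2] for u in pts];m=np.mean(P,0)
    p(n,*P,'mean',m,'len',[np.linalg.norm(P[i]-P[(i+1)%4]) for i in range(4)],'ang',np.degrees(np.arctan2(*(P[1]-P[0]+P[2]-P[3])[::-1])))
E
```

```text
rack scene fl rl rr fr [0.4386 0.1353] [0.6323 0.1161] [0.6532 0.2827] [0.4588 0.2998] 0.1947 0.1679 0.1656
rack side [0.4349 0.1467] [0.6256 0.1264] [0.6457 0.2807] [0.4524 0.3084]Traceback (most recent call last):
  File "<stdin>", line 17, in <module>
  File "<stdin>", line 5, in p
    return _wrapfunc(a, 'round', decimals=decimals, out=out)
    return _wrapit(obj, method, *args, **kwds)
    result = getattr(arr, method)(*args, **kwds)
numpy._core._exceptions._UFuncNoLoopError: ufunc 'multiply' did not contain a loop with signature matching types (dtype('<U4'), dtype('float64')) -> None
```

```bash
python3 - <<'E'
from h import *
cs=robot.read_camera('scene');cd=robot.read_camera('side')
S=lambda u,v:(155+(u-1.5)/4,130+(v-1.5)/4)
D=lambda u,v:(170+(u-2)/5,150+(v-2)/5)
def p(n,*a):print(n,*[x if isinstance(x,str) else np.round(x,4) for x in a])
for n,z,S_,c,pts in [('tileL sc',.069,S,cs,[(415,135),(523,205),(568,172),(465,105)]),('tileR sc',.069,S,cs,[(485,90),(590,157),(625,130),(522,65)]),
 ('tileL sd',.069,D,cd,[(405,310),(255,272),(233,325),(380,360)]),('tileR sd',.069,D,cd,[(370,380),(222,345),(197,392),(345,432)]),
 ('block sc',.034,S,cs,[(88,474),(212,543),(250,497),(128,430)]),('block sd',.034,D,cd,[(348,78),(478,90),(478,65),(355,52)]),
 ('base sc',.010,S,cs,[(42,515),(218,602),(300,500),(137,412)]),
 ('prop sc',.040,S,cs,[(265,305),(370,335),(390,297),(283,268)]),('prop sd',.040,D,cd,[(335,218),(445,210),(442,185),(335,195)]),
 ('rib sc',.006,S,cs,[(180,265),(213,296),(308,240),(275,208)])]:
    P=[onz(c,S_(*u),z)[:2] for u in pts];m=np.mean(P,0)
    p(n,*P,'mean',m,'len',[np.linalg.norm(P[i]-P[(i+1)%4]) for i in range(4)],'ang',np.degrees(np.arctan2(*(P[1]-P[0]+P[2]-P[3])[::-1])))
E
```

```text
tileL sc [0.4478 0.1575] [0.5647 0.1467] [0.5717 0.2009] [0.4581 0.2138] mean [0.5105 0.1797] len [0.1174 0.0546 0.1143 0.0572] ang -5.8502
tileR sc [0.46   0.2401] [0.5759 0.227 ] [0.5808 0.2729] [0.4659 0.2871] mean [0.5207 0.2568] len [0.1166 0.0462 0.1158 0.0474] ang -6.732
tileL sd [0.444  0.1524] [0.569  0.1332] [0.5699 0.1969] [0.4511 0.2116] mean [0.5085 0.1735] len [0.1265 0.0637 0.1197 0.0596] ang -7.9057
tileR sd [0.4538 0.2344] [0.5722 0.2204] [0.5768 0.2738] [0.46   0.2915] mean [0.5157 0.255 ] len [0.1192 0.0536 0.1182 0.0575] ang -7.6613
block sc [ 0.4597 -0.2377] [ 0.5669 -0.225 ] [ 0.5623 -0.1805] [ 0.4546 -0.1924] mean [ 0.5109 -0.2089] len [0.108  0.0447 0.1083 0.0456] ang 6.4991
block sd [ 0.5657 -0.183 ] [ 0.447  -0.1894] [ 0.4538 -0.2274] [ 0.5684 -0.224 ] mean [ 0.5087 -0.206 ] len [0.1188 0.0386 0.1146 0.0411] ang -177.5909
base sc [ 0.4452 -0.2728] [ 0.5903 -0.2467] [ 0.5802 -0.1485] [ 0.4336 -0.1649] mean [ 0.5123 -0.2082] len [0.1474 0.0987 0.1476 0.1085] ang 8.2935
prop sc [ 0.4565 -0.0434] [ 0.5387 -0.0161] [0.5268 0.0237] [ 0.442  -0.0054] mean [ 0.491  -0.0103] len [0.0866 0.0416 0.0896 0.0407] ang 18.6523
prop sd [0.5306 0.0207] [ 0.4428 -0.0087] [ 0.4516 -0.041 ] [ 0.5374 -0.009 ] mean [ 0.4906 -0.0095] len [0.0926 0.0335 0.0916 0.0305] ang -160.4796
rib sc [ 0.353 -0.033] [ 0.3969 -0.0411] [0.4165 0.0543] [0.3706 0.0653] mean [0.3843 0.0114] len [0.0446 0.0974 0.0472 0.0999] ang -11.9619
```

```bash
cat >> h.py <<'E'
def go(p,yawdeg=None):
    s=robot.observe();y=s['tool_rot'][2];d=np.array(p)-s['tool_pos'];c,q=np.cos(y),np.sin(y)
    u=np.array([d[0]*c+d[1]*q,d[0]*q-d[1]*c,-d[2]])/.025
    r=0 if yawdeg is None else -((yawdeg-np.degrees(y)+180)%360-180)/6
    print('delta',np.round(u,3),'roll',round(r,3),'dist mm',np.round(25*np.linalg.norm(u),1))
def st():
    s=robot.observe();print('t',round(s['time'],2),'pos',np.round(s['tool_pos'],4),'yaw',np.round(np.degrees(s['tool_rot']),2),'F',np.round(s['contact_force'],2),'op',round(s['opening'],4),'q6',round(s['qpos'][5],2))
E
python3 - <<'E'
from h import *
go([.60,.21,.27],173.5)
E
```

```text
delta [-19.589  -4.783  -1.738] roll -2.305 dist mm 506.0
```

```bash
python3 -m crank '{"claw":[1,1,1,1,1,1,1,1],"delta_pos":[[-1.0,-0.24,-0.4],[-2.2,-0.54,-0.8],[-3.4,-0.83,-1.2],[-4.6,-1.12,-1.74],[-5.8,-1.42,-1.74],[-7.0,-1.71,-1.74],[-8.2,-2.0,-1.74],[-9.4,-2.3,-1.74]],"roll":[-0.5,-1,-1.5,-2,-2.3,-2.3,-2.3,-2.3]}' 30; python3 -c "
from h import *
st();go([.60,.21,.27],173.5)"
```

```text
time: 1.02
tool_pos: [0.3839, 0.3557, 0.2704]
tool_rot: [3.141, 0.0, 3.028]
contact_force: [0.8, 0.9, -0.8]
opening: 0.0916
t 1.02 pos [0.3839 0.3557 0.2704] yaw [1.7998e+02 1.0000e-02 1.7347e+02] F [ 0.79  0.92 -0.8 ] op 0.0916 q6 -0.86
delta [-9.252 -4.81   0.015] roll -0.004 dist mm 260.7
```

```bash
python3 -m crank '{"claw":[1,1,1,1,1,1,1,1],"delta_pos":[[-1.4,-0.7,0],[-2.8,-1.45,0],[-4.2,-2.2,0],[-5.6,-2.9,0],[-7.0,-3.6,0],[-8.2,-4.3,0],[-9.0,-4.7,0],[-9.25,-4.81,0]],"roll":[0,0,0,0,0,0,0,0]}'; python3 -c "
from h import *
st();robot.read_camera('wrist');robot.read_camera('wrist');st();T=toolT();c=robot.read_camera('wrist');cv2.imwrite('pics/w1.png',c['color']);np.save('w1T.npy',T)
crop(c['color'],80,0,380,290,2,'pics/w1z.png')"
```

```text
time: 1.68
tool_pos: [0.6014, 0.2081, 0.2692]
tool_rot: [-3.141, -0.0, 3.024]
contact_force: [0.1, 1.0, -0.2]
opening: 0.0918
t 1.68 pos [0.6014 0.2081 0.2692] yaw [-179.95   -0.    173.26] F [ 0.08  0.96 -0.23] op 0.0918 q6 -1.24
t 1.78 pos [0.5994 0.2102 0.2694] yaw [-1.7999e+02 -7.0000e-02  1.7336e+02] F [-0.35  0.76  0.24] op 0.0921 q6 -1.24
```

View pics/w1z.png

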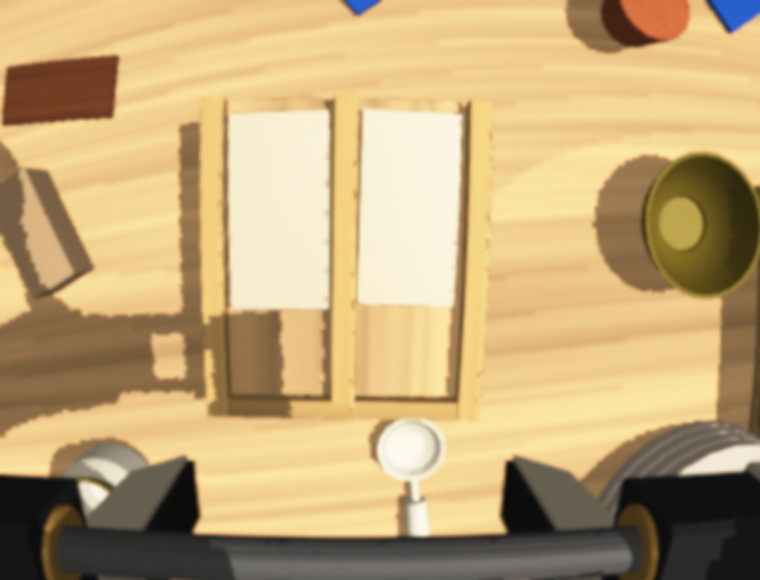

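```bash
python3 - <<'E'
from h import *
c=robot.read_camera('wrist');img=cv2.imread('pics/w1.png');T=np.load('w1T.npy')
hsv=cv2.cvtColor(img,cv2.COLOR_BGR2HSV)
m=((hsv[...,1]<50)&(hsv[...,2]>225)).astype(np.uint8)*255
m[:40]=0;m[165:]=0;m[:,:180]=0;m[:,330:]=0
n,l,s,ce=cv2.connectedComponentsWithStats(m)
for i in range(1,n):
    if s[i,4]<1000: continue
    print(s[i],ce[i])
    cn=cv2.findContours((l==i).astype(np.uint8),cv2.RETR_EXTERNAL,cv2.CHAIN_APPROX_NONE)[0][0][:,0].astype(float)
    for z in (.066,.072):
        P=np.array([onz(c,u,z,T)[:2] for u in cn],np.float32)
        (cx,cy),(w,h),a=cv2.minAreaRect(P)
        print(z,round(cx,4),round(cy,4),round(w,4),round(h,4),round(a,2))
S=lambda u,v:(80+(u-.5)/2,(v-.5)/2)
for nme,q in dict(fl=(202,100),fr=(493,102),rr=(476,418),rl=(210,414)).items():
    print(nme,np.round(onz(c,S(*q),.074,T),4))
E
```

```text
[ 260   55   50   98 4558] [284.22180781 103.32974989]
0.066 0.5193 0.2555 0.058 0.1183 81.85
0.072 0.5193 0.2549 0.0571 0.1164 81.85
[ 195   56   49   98 4557] [219.2703533  104.10686855]
0.066 0.5114 0.1769 0.0583 0.1192 83.03
0.072 0.5116 0.1777 0.0573 0.1172 83.03
fl [0.4378 0.1405 0.074 ]
fr [0.4592 0.3117 0.074 ]
rr [0.6541 0.2848 0.074 ]
rl [0.6319 0.1163 0.074 ]
```

```bash
python3 -c "
from h import *
go([.60,.21,.16],172.6)"; python3 -m crank '{"claw":[0.8,0.6,0.3,0,0,0,0,0],"delta_pos":[[0,0,0.6],[0,0,1.4],[0,0,2.2],[0,0,3.0],[0,0,3.8],[0,0,4.3],[0,0,4.38],[0,0,4.38]],"roll":[0.13,0.13,0.13,0.13,0.13,0.13,0.13,0.13]}'; python3 -c "
from h import *
robot.read_camera('wrist');robot.read_camera('wrist');st();T=toolT();c=robot.read_camera('wrist');cv2.imwrite('pics/w2.png',c['color']);np.save('w2T.npy',T)
crop(c['color'],80,0,380,290,2,'pics/w2z.png')"
```

```text
delta [-0.091 -0.064  4.406] roll 0.152 dist mm 110.2
time: 2.55
tool_pos: [0.5975, 0.2122, 0.1606]
tool_rot: [-3.141, -0.001, 3.016]
contact_force: [-0.3, 0.0, 0.7]
opening: 0.0429
t 2.65 pos [0.5989 0.212  0.1622] yaw [1.7995e+02 1.1000e-01 1.7276e+02] F [ 0.04 -0.12  0.53] op 0.0349 q6 -1.22
```

View pics/w2z.png

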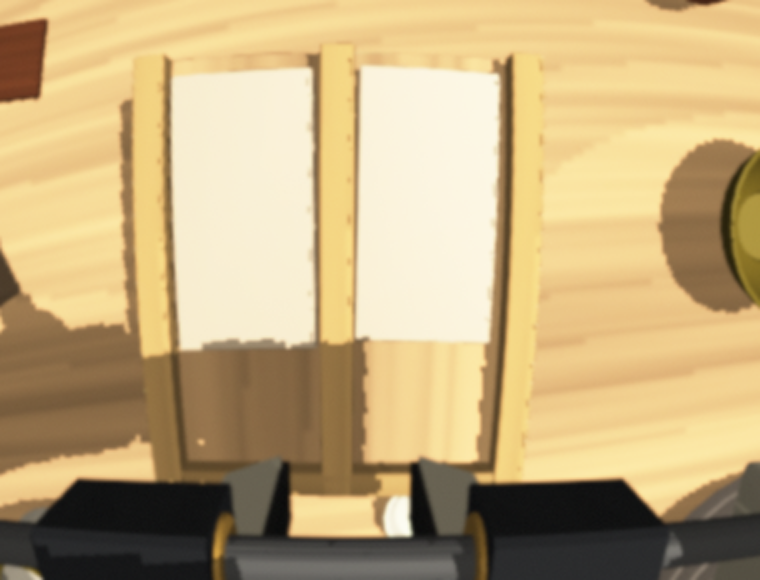

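```bash
cat > tilem.py <<'E'
from h import *
def tiles(img,c,T,ymax=185,zs=(.066,.072),x0=140,x1=360,smax=50,vmin=225,y0=0,amin=1000):
    hsv=cv2.cvtColor(img,cv2.COLOR_BGR2HSV)
    m=((hsv[...,1]<smax)&(hsv[...,2]>vmin)).astype(np.uint8)*255
    m[:y0]=0;m[ymax:]=0;m[:,:x0]=0;m[:,x1:]=0
    m=cv2.morphologyEx(m,cv2.MORPH_OPEN,np.ones((3,3),np.uint8))
    n,l,s,ce=cv2.connectedComponentsWithStats(m)
    for i in range(1,n):
        if s[i,4]<amin: continue
        print(s[i])
        cn=cv2.findContours((l==i).astype(np.uint8),cv2.RETR_EXTERNAL,cv2.CHAIN_APPROX_NONE)[0][0][:,0].astype(float)
        q=cn-cn.mean(0);q=cn+0.5*q/np.linalg.norm(q,axis=1,keepdims=True)
        for z in zs:
            P=np.array([onz(c,u,z,T)[:2] for u in q],np.float32)
            (cx,cy),(w,h),a=cv2.minAreaRect(P)
            print('  z',z,round(cx,4),round(cy,4),round(w,4),round(h,4),round(a,2))
E
python3 - <<'E'
from tilem import *
c=robot.read_camera('wrist')
for k in '12':
    tiles(cv2.imread(f'pics/w{k}.png'),c,np.load(f'w{k}T.npy'))
T=np.load('w2T.npy');S=lambda u,v:(80+(u-.5)/2,(v-.5)/2)
for nme,q in dict(fl=(132,58),fr=(542,56),mfl=(320,44),mfr=(355,44),rl=(158,484),).items():
    print(nme,np.round(onz(c,S(*q),.074,T),4))
E
```

```text
[ 260   55   50   98 4554]
  z 0.066 0.5193 0.2555 0.059 0.1196 81.78
  z 0.072 0.5193 0.2549 0.058 0.1176 81.78
[ 195   56   49   98 4553]
  z 0.066 0.5114 0.1769 0.0594 0.1205 83.22
  z 0.072 0.5116 0.1776 0.0584 0.1185 83.22
[ 167   35   69  139 8947]
  z 0.066 0.5111 0.1768 0.0598 0.1214 82.73
  z 0.072 0.5113 0.1778 0.0584 0.1185 82.73
[ 259   34   70  137 9048]
  z 0.066 0.5195 0.2554 0.0588 0.1193 81.68
  z 0.072 0.5195 0.2546 0.0574 0.1165 81.68
fl [0.4366 0.1394 0.074 ]
fr [0.459  0.3112 0.074 ]
mfl [0.4469 0.2191 0.074 ]
mfr [0.4488 0.2332 0.074 ]
rl [0.6291 0.1164 0.074 ]
```

```bash
cat >> h.py <<'E'
E0=np.array([.4479,.2256]);RY=-7.4
def rk(x,y):
    a=np.radians(RY);return E0+x*np.array([np.cos(a),np.sin(a)])+y*np.array([-np.sin(a),np.cos(a)])
def inrk(p):
    a=np.radians(RY);d=np.array(p)[:2]-E0;return np.array([d@[np.cos(a),np.sin(a)],d@[-np.sin(a),np.cos(a)]])
E
python3 -c "
from h import *
go([*rk(.158,-.04),.10],172.6);go([*rk(.158,-.04),.069],172.6)"
```

```text
delta [-0.241 -1.823  2.493] roll 0.02 dist mm 77.4
delta [-0.241 -1.823  3.733] roll 0.02 dist mm 104.0
```

```bash
python3 -m crank '{"claw":[0,0,0,0,0,0,0,0],"delta_pos":[[-0.06,-0.5,0.3],[-0.12,-1.0,0.8],[-0.18,-1.5,1.3],[-0.24,-1.82,1.8],[-0.24,-1.82,2.4],[-0.24,-1.82,2.5],[-0.24,-1.82,2.5],[-0.24,-1.82,2.5]],"roll":[0,0,0,0,0,0,0,0]}'; python3 -c "
from h import *
robot.read_camera('wrist');robot.read_camera('wrist');st();T=toolT();c=robot.read_camera('wrist');cv2.imwrite('pics/w3.png',c['color']);np.save('w3T.npy',T)
crop(c['color'],80,0,380,290,2,'pics/w3z.png');go([*rk(.158,-.04),.069],172.6);print(inrk(T[:2,3]))"
```

```text
time: 3.42
tool_pos: [0.5993, 0.1649, 0.0988]
tool_rot: [3.141, 0.001, 3.014]
contact_force: [-0.4, -0.3, 0.5]
opening: 0.0006
t 3.52 pos [0.5996 0.1653 0.0993] yaw [1.7997e+02 1.1000e-01 1.7271e+02] F [ 0.06  0.45 -0.53] op 0.0006 q6 -1.3
delta [0.006 0.008 1.211] roll 0.018 dist mm 30.3
[ 0.15823014 -0.04026662]
```

View pics/w3z.png

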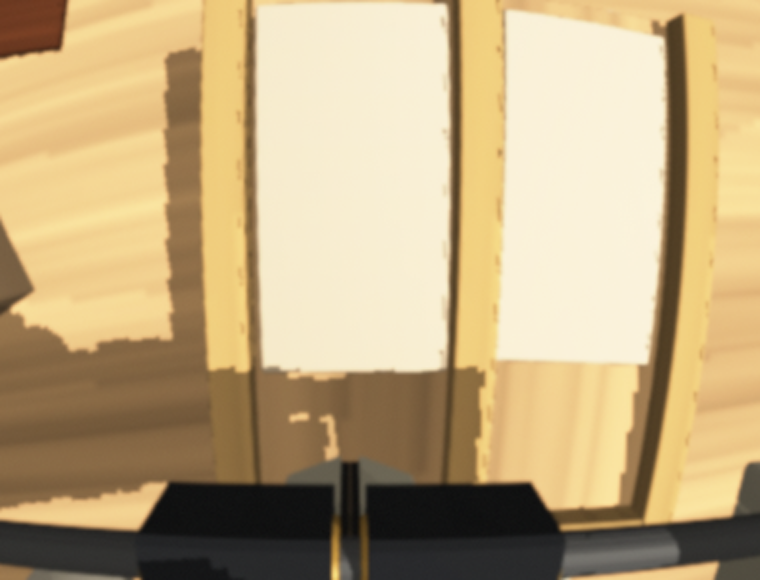

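The closed fingers sit behind the left pile, centred in the bay. The left pile stands higher than the right one. I'll lower and push.

```bash
python3 -m crank '{"claw":[0,0,0,0,0,0,0,0],"delta_pos":[[0,0,0.4],[0,0,0.8],[0,0,1.1],[0,0,1.21],[0,0,1.21],[0,0,1.21],[0,0,1.21],[0,0,1.21]],"roll":[0,0,0,0,0,0,0,0]}'; python3 -m crank '{"claw":[0,0,0,0,0,0,0,0],"delta_pos":[[0.1,0,0],[0.2,0,0],[0.3,0,0],[0.4,0,0],[0.5,0,0],[0.6,0,0],[0.7,0,0],[0.8,0,0]],"roll":[0,0,0,0,0,0,0,0]}'; python3 -c "
from h import *
st();T=toolT();c=robot.read_camera('wrist');cv2.imwrite('pics/w4.png',c['color'])
crop(c['color'],80,0,380,290,2,'pics/w4z.png');print(inrk(T[:2,3]))"
```

```text
time: 4.23
tool_pos: [0.5993, 0.1652, 0.0684]
tool_rot: [3.141, 0.001, 3.014]
contact_force: [0.1, -0.2, -0.2]
opening: 0.0004
time: 4.9
tool_pos: [0.5791, 0.1677, 0.0681]
tool_rot: [3.141, 0.0, 3.014]
contact_force: [1.4, 0.4, -0.3]
opening: 0.0006
t 4.9 pos [0.5791 0.1677 0.0681] yaw [1.7999e+02 3.0000e-02 1.7270e+02] F [ 1.38  0.45 -0.32] op 0.0006 q6 -1.29
[ 0.13753119 -0.04050514]
```

View pics/w4z.png

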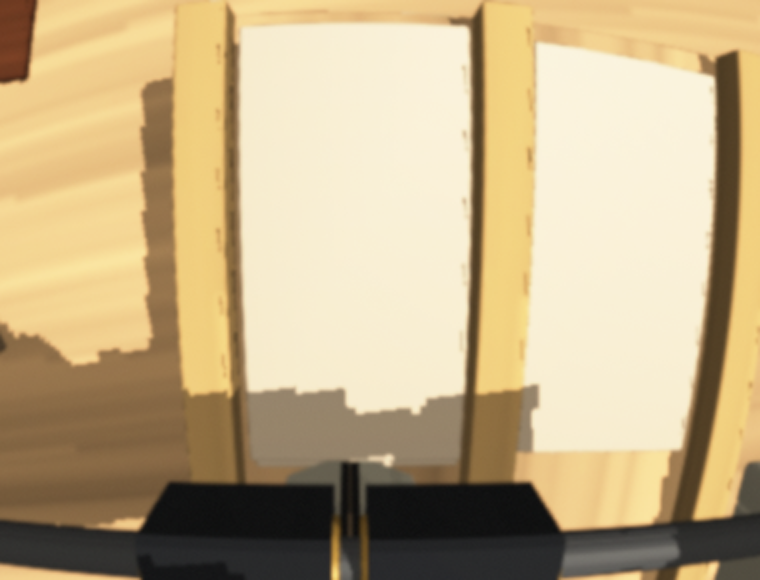

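```bash
python3 -m crank '{"claw":[0,0,0,0,0,0,0,0],"delta_pos":[[0.15,0,0],[0.3,0,0],[0.45,0,0],[0.6,0,0],[0.75,0,0],[0.9,0,0],[1.05,0,0],[1.2,0,0]],"roll":[0,0,0,0,0,0,0,0]}'; python3 -c "
from h import *
st();T=toolT();c=robot.read_camera('wrist');cv2.imwrite('pics/w5.png',c['color'])
crop(c['color'],80,0,380,290,2,'pics/w5z.png');print(inrk(T[:2,3]))"
```

```text
time: 5.62
tool_pos: [0.5491, 0.1715, 0.068]
tool_rot: [3.141, 0.0, 3.014]
contact_force: [1.1, -0.4, 1.4]
opening: 0.0002
t 5.62 pos [0.5491 0.1715 0.068 ] yaw [1.7999e+02 1.0000e-02 1.7269e+02] F [ 1.11 -0.43  1.44] op 0.0002 q6 -1.27
[ 0.1072997  -0.04059079]
```

View pics/w5z.png

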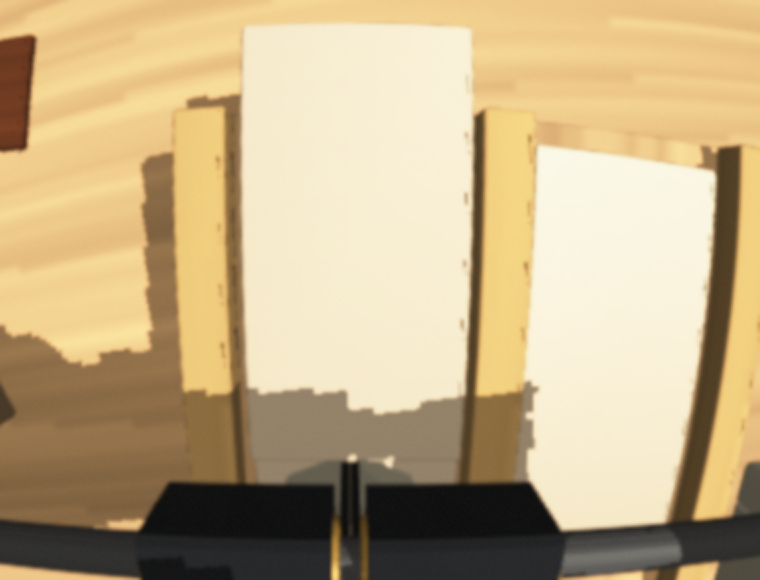

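The top tile slides out about 22 mm over the edge, and the lower tile shows behind it (line at row ~460 in the zoom). I'll continue.

```bash
python3 -m crank '{"claw":[0,0,0,0,0,0,0,0],"delta_pos":[[0.12,0,0],[0.24,0,0],[0.36,0,0],[0.48,0,0],[0.6,0,0],[0.7,0,0],[0.74,0,0],[0.74,0,0]],"roll":[0,0,0,0,0,0,0,0]}'; python3 -c "
from h import *
st();T=toolT();c=robot.read_camera('wrist');cv2.imwrite('pics/w6.png',c['color']);np.save('w6T.npy',T)
crop(c['color'],80,0,380,290,2,'pics/w6z.png');print(inrk(T[:2,3]))
S=lambda u,v:(80+(u-.5)/2,(v-.5)/2)
"
```

```text
time: 6.33
tool_pos: [0.5306, 0.1739, 0.068]
tool_rot: [-3.142, -0.0, 3.014]
contact_force: [0.9, 0.6, -0.6]
opening: 0.0006
t 6.33 pos [0.5306 0.1739 0.068 ] yaw [-1.800e+02 -3.000e-02  1.727e+02] F [ 0.9   0.57 -0.61] op 0.0006 q6 -1.26
[ 0.08871808 -0.04061916]
```

View pics/w6z.png

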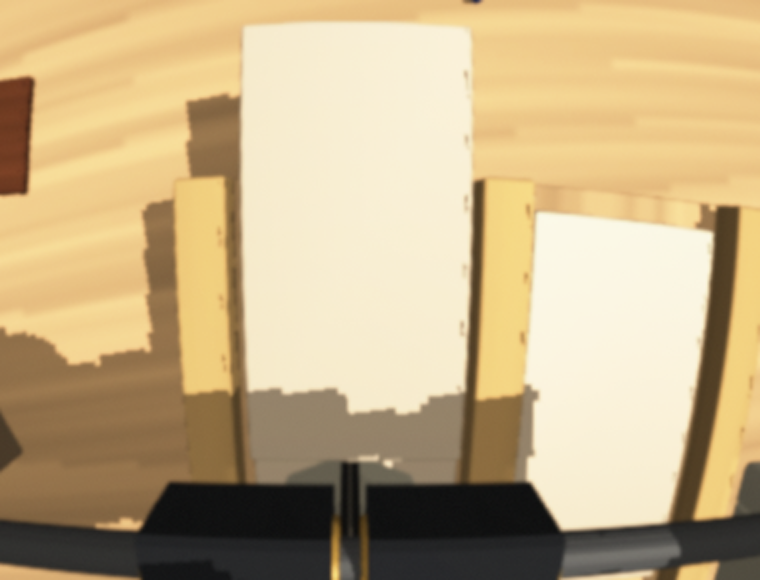

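```bash
python3 - <<'E'
from h import *
c=robot.read_camera('wrist');T=np.load('w6T.npy');S=lambda u,v:(80+(u-.5)/2,(v-.5)/2)
for q in [(245,27),(355,22),(470,30)]: print(inrk(onz(c,S(*q),.072,T)))
for q in [(176,179),(225,178),(480,179),(532,179)]: print(inrk(onz(c,S(*q),.074,T)))
go([*rk(.095,-.04),.12],172.6);go([*rk(-.022,-.04),.12],172.6)
E
```

```text
[-0.04127028 -0.06785909]
[-0.04173934 -0.03951141]
[-0.04081608 -0.00977208]
[-0.00069738 -0.08540837]
[-0.00021294 -0.07238371]
[-0.00014082 -0.00774098]
[-0.00102154  0.00614711]
delta [-0.24   0.025 -2.083] roll 0.016 dist mm 52.4
delta [ 4.44   0.033 -2.083] roll 0.016 dist mm 122.6
```

```bash
python3 -m crank '{"claw":[0,0,0,0,0.2,0.5,1,1],"delta_pos":[[-0.2,0,0],[-0.24,0.02,-0.4],[-0.24,0.02,-1.2],[0.3,0.03,-2.08],[1.4,0.03,-2.08],[2.5,0.03,-2.08],[3.5,0.03,-2.08],[4.44,0.03,-2.08]],"roll":[0,0,0,0,0,0,0,0]}';python3 -m crank '{"claw":[1,1,1,1,1,1,1,1],"delta_pos":[[0,0,0],[0,0,0],[0,0,0],[0,0,0],[0,0,0],[0,0,0],[0,0,0],[0,0,0]],"roll":[0,0,0,0,0,0,0,0]}'; python3 -c "
from h import *
st();go([*rk(-.022,-.04),.050],172.6);
c=robot.read_camera('wrist');cv2.imwrite('pics/w7.png',c['color'])"
```

```text
time: 7.1
tool_pos: [0.4201, 0.1888, 0.1208]
tool_rot: [3.141, 0.001, 3.014]
contact_force: [1.0, 0.4, 0.0]
opening: 0.0224
time: 7.77
tool_pos: [0.4213, 0.1886, 0.1198]
tool_rot: [-3.142, -0.0, 3.014]
contact_force: [0.4, -0.6, -0.0]
opening: 0.0755
t 7.77 pos [0.4213 0.1886 0.1198] yaw [-1.8000e+02 -1.0000e-02  1.7268e+02] F [ 0.39 -0.65 -0.03] op 0.0755 q6 -1.19
delta [0.014 0.005 2.793] roll 0.013 dist mm 69.8
```

View pics/w7.png

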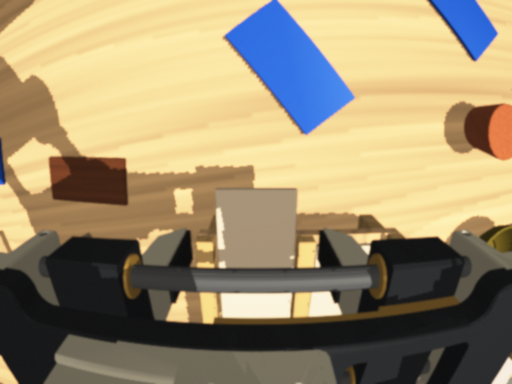

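```bash
python3 -m crank '{"claw":[1,1,1,1,1,1,1,1],"delta_pos":[[0,0,0.1],[0,0,0.5],[0,0,1.0],[0,0,1.5],[0,0,2.0],[0,0,2.5],[0,0,2.75],[0,0,2.79]],"roll":[0,0,0,0,0,0,0,0]}';python3 -m crank '{"claw":[0.9,0.8,0.7,0.6,0.5,0.5,0.5,0.5],"delta_pos":[[0,0,0],[0,0,0],[0,0,0],[0,0,0],[0,0,0],[0,0,0],[0,0,0],[0,0,0]],"roll":[0,0,0,0,0,0,0,0]}' 35
```

```text
time: 8.48
tool_pos: [0.4203, 0.1885, 0.0491]
tool_rot: [-3.141, -0.002, 3.014]
contact_force: [-1.0, 0.8, 0.1]
opening: 0.0916
time: 9.15
tool_pos: [0.4213, 0.1888, 0.0504]
tool_rot: [3.141, 0.001, 3.014]
contact_force: [0.3, 0.5, 0.7]
opening: 0.0595
```

```bash
python3 -m crank '{"claw":[0.3,0.3,0.3,0.3,0.3,0.3,0.3,0.3],"delta_pos":[[0,0,0],[0,0,-0.1],[0,0,-0.3],[0,0,-0.6],[0,0,-1.0],[0,0,-1.5],[0,0,-2.0],[0,0,-2.4]],"roll":[0,0,0,0,0,0,0,0]}' 45; python3 -c "
from h import *
st();
c=robot.read_camera('side');crop(c['color'],150,120,230,150,3,'pics/d8z.png')
c=robot.read_camera('scene');crop(c['color'],155,100,230,150,3,'pics/s8z.png')"
```

```text
time: 9.82
tool_pos: [0.4212, 0.1887, 0.1116]
tool_rot: [3.141, 0.001, 3.014]
contact_force: [1.1, 0.2, -0.4]
opening: 0.0592
t 9.82 pos [0.4212 0.1887 0.1116] yaw [1.7998e+02 4.0000e-02 1.7270e+02] F [ 1.08  0.21 -0.41] op 0.0592 q6 -1.19
```

View pics/d8z.png

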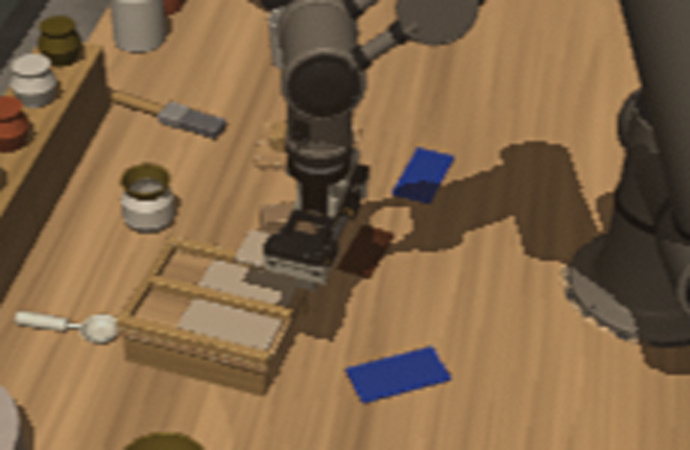

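View pics/s8z.png

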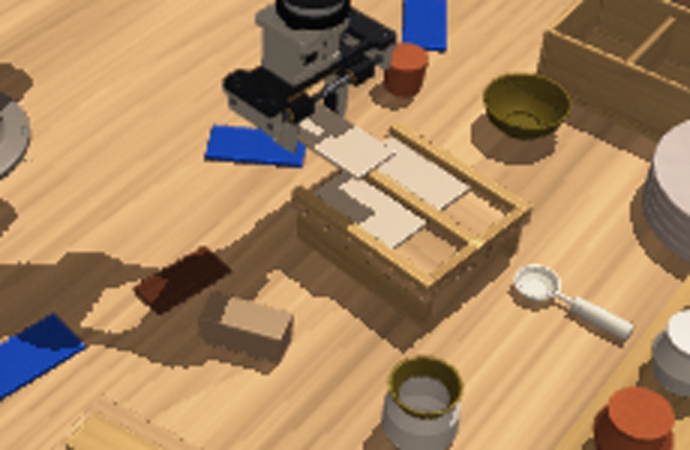

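```bash
python3 -c "
from h import *
go([.60,-.21,.24],187)"
```

```text
delta [ -9.088 -14.924  -5.115] roll -2.384 dist mm 455.2
```

```bash
python3 -m crank '{"claw":[0.3,0.3,0.3,0.3,0.3,0.3,0.3,0.3],"delta_pos":[[0,0,-0.5],[-0.3,-0.3,-1.4],[-0.9,-1.0,-2.6],[-1.5,-1.9,-3.8],[-2.1,-2.9,-5.0],[-2.8,-4.0,-5.1],[-3.5,-5.2,-5.1],[-4.2,-6.4,-5.1]],"roll":[0,-0.2,-0.4,-0.6,-0.8,-1.0,-1.2,-1.4]}';python3 -c "
from h import *
st();go([.60,-.21,.24],187)"
```

```text
time: 10.58
tool_pos: [0.5052, 0.0152, 0.2381]
tool_rot: [-3.142, 0.001, -3.121]
contact_force: [0.4, 0.5, -1.4]
opening: 0.0593
t 10.58 pos [0.5052 0.0152 0.2381] yaw [-1.8000e+02  5.0000e-02 -1.7882e+02] F [ 0.37  0.51 -1.44] op 0.0593 q6 -1.71
delta [-3.606 -9.086 -0.076] roll -0.969 dist mm 244.4
```

```bash
python3 -m crank '{"claw":[0.3,0.3,0.3,0.3,0.3,0.3,0.3,0.3],"delta_pos":[[-0.5,-1.3,0],[-1.0,-2.6,0],[-1.5,-3.9,0],[-2.1,-5.2,0],[-2.6,-6.5,0],[-3.1,-7.8,0],[-3.5,-8.8,0],[-3.6,-9.09,0]],"roll":[-0.2,-0.4,-0.6,-0.8,-0.97,-0.97,-0.97,-0.97]}';python3 -c "
from h import *
for i in range(3): robot.read_camera('wrist')
st();T=toolT();c=robot.read_camera('wrist');cv2.imwrite('pics/w9.png',c['color']);np.save('w9T.npy',T)
crop(c['color'],80,0,380,290,2,'pics/w9z.png')"
```

```text
time: 11.25
tool_pos: [0.5995, -0.2129, 0.236]
tool_rot: [-3.141, -0.001, -3.024]
contact_force: [-0.8, 0.7, -1.4]
opening: 0.0589
t 11.4 pos [ 0.5986 -0.2086  0.2366] yaw [ 1.7991e+02 -1.0000e-01 -1.7314e+02] F [-0.68  0.79 -0.9 ] op 0.0591 q6 -2.15
```

View pics/w9z.png

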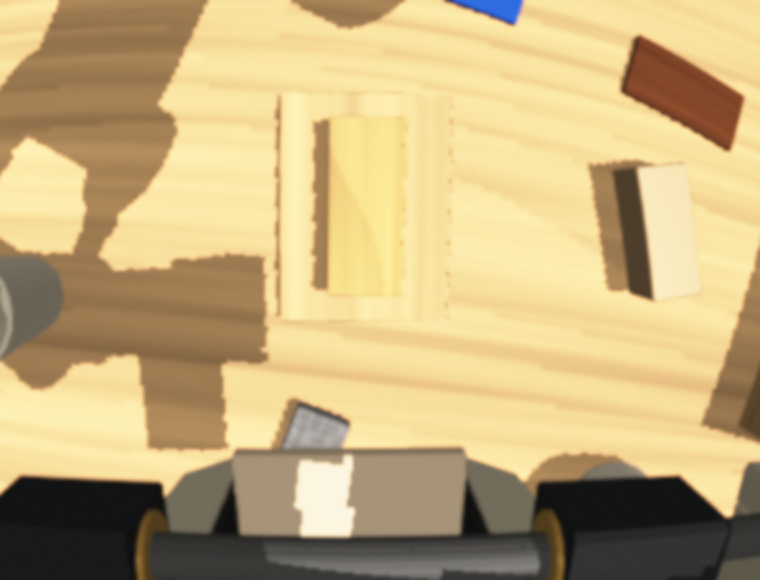

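```bash
python3 - <<'E'
from h import *
c=robot.read_camera('wrist');img=cv2.imread('pics/w9.png');T=np.load('w9T.npy')
hsv=cv2.cvtColor(img,cv2.COLOR_BGR2HSV)
for q in [(262,100),(220,100),(270,120),(295,100)]: print(hsv[q[1],q[0]])
S=lambda u,v:(80+(u-.5)/2,(v-.5)/2)
def rect(n,z,pts):
    P=np.array([onz(c,S(*u),z,T)[:2] for u in pts]);print(n,np.round(P,4).tolist(),'mean',np.round(P.mean(0),4),'len',[round(float(np.linalg.norm(P[i]-P[(i+1)%4])),4) for i in range(4)],'ang',np.degrees(np.arctan2(*(P[3]-P[0])[::-1])),np.degrees(np.arctan2(*(P[2]-P[1])[::-1])))
rect('block',.034,[(331,116),(406,116),(402,297),(329,295)])
rect('base',.010,[(278,94),(452,97),(449,322),(278,320)])
rect('tile held front',.2586,[(233,451),(464,449),(464,530),(234,530)])
rect('prop',.04,[(637,170),(684,163),(700,292),(653,300)])
E
```

```text
[ 24 105 250]
[ 19 107 235]
[ 25  99 252]
[ 23  91 250]
block [[0.4605, -0.2362], [0.4547, -0.192], [0.565, -0.1803], [0.5692, -0.2246]] mean [ 0.5123 -0.2083] len [0.0446, 0.1109, 0.0445, 0.1093] ang 6.080216321053045 6.049347440755714
base [[0.4449, -0.2728], [0.4327, -0.1625], [0.5803, -0.1445], [0.5926, -0.2566]] mean [ 0.5126 -0.2091] len [0.111, 0.1486, 0.1127, 0.1485] ang 6.28745753630822 6.941382470048142
tile held front [[0.5805, -0.2402], [0.5731, -0.1831], [0.596, -0.1785], [0.6033, -0.2389]] mean [ 0.5882 -0.2102] len [0.0576, 0.0234, 0.0609, 0.0228] ang 3.0991821047222503 11.214249456972006
prop [[0.46, -0.0422], [0.4466, -0.0075], [0.529, 0.0214], [0.5409, -0.0152]] mean [ 0.4941 -0.0109] len [0.0372, 0.0873, 0.0385, 0.0853] ang 18.455621484874108 19.292906825309025
```

```bash
cat >> h.py <<'E'
C0=np.array([.5124,-.2086]);SY=6.3
def sd(x,y):
    a=np.radians(SY);return C0+x*np.array([np.cos(a),np.sin(a)])+y*np.array([-np.sin(a),np.cos(a)])
def insd(p):
    a=np.radians(SY);d=np.array(p)[:2]-C0;return np.array([d@[np.cos(a),np.sin(a)],d@[-np.sin(a),np.cos(a)]])
E
python3 -c "
from h import *
st();go([*sd(-.04,0),.05],186.3)"
```

```text
t 11.5 pos [ 0.5987 -0.2074  0.2375] yaw [ 1.7993e+02 -4.0000e-02 -1.7303e+02] F [-0.19  0.5  -0.69] op 0.0596 q6 -2.15
delta [5.034 0.389 7.5  ] roll 0.112 dist mm 226.0
```

```bash
python3 -m crank '{"claw":[0.3,0.3,0.3,0.3,0.3,0.3,0.3,0.3],"delta_pos":[[0.8,0.06,0.6],[1.7,0.13,1.5],[2.6,0.2,2.6],[3.5,0.27,3.8],[4.3,0.33,5.0],[4.8,0.37,6.2],[5.0,0.39,7.1],[5.03,0.39,7.5]],"roll":[0,0.1,0.11,0.11,0.11,0.11,0.11,0.11]}';python3 -m crank '{"claw":[0.3,0.3,0.3,0.3,0.3,0.3,0.3,0.3],"delta_pos":[[0,0,0],[0,0,0],[0,0,0],[0,0,0],[0,0,0],[0,0,0],[0,0,0],[0,0,0]],"roll":[0,0,0,0,0,0,0,0]}';python3 -c "
from h import *
st();go([*sd(-.04,0),.019],186.3);c=robot.read_camera('scene');crop(c['color'],130,190,130,100,5,'pics/s10z.png');c=robot.read_camera('side');crop(c['color'],200,130,130,100,5,'pics/d10z.png')"
```

```text
time: 12.17
tool_pos: [0.4705, -0.2118, 0.0481]
tool_rot: [3.138, -0.004, -3.032]
contact_force: [-0.7, -0.2, -1.0]
opening: 0.0589
time: 12.83
tool_pos: [0.4733, -0.2144, 0.0505]
tool_rot: [-3.141, 0.0, -3.032]
contact_force: [-0.4, -0.1, -0.5]
opening: 0.0592
t 12.83 pos [ 0.4733 -0.2144  0.0505] yaw [-1.7999e+02  3.0000e-02 -1.7375e+02] F [-0.43 -0.13 -0.47] op 0.0592 q6 -2.25
delta [0.021 0.059 1.258] roll -0.008 dist mm 31.5
```

View pics/s10z.png

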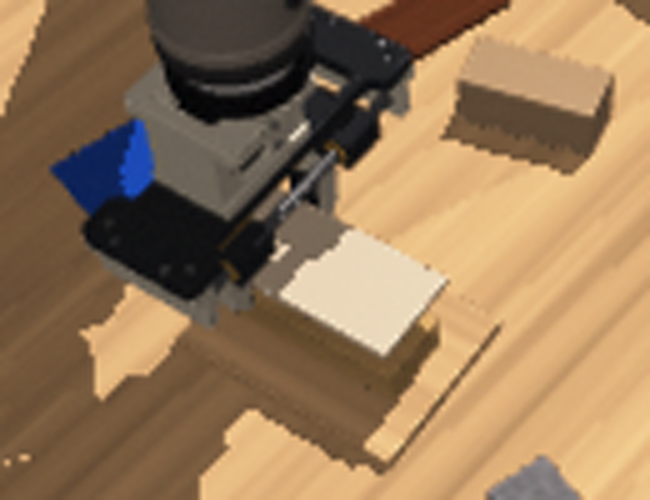

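View pics/d10z.png

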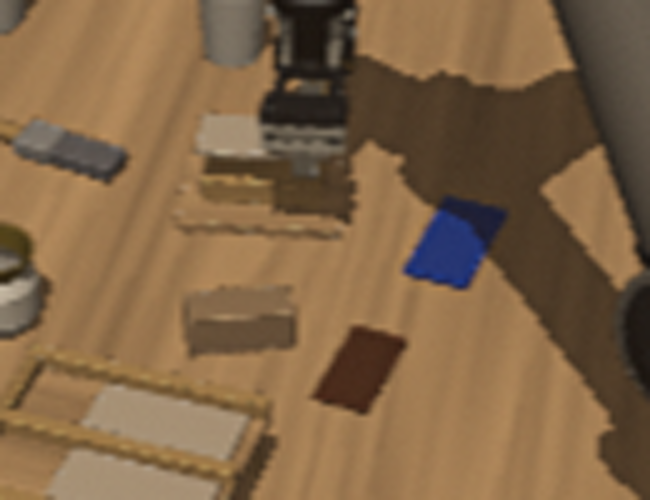

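The tile sits level above the block and lined up with it. I'll lower it.

```bash
python3 -m crank '{"claw":[0.3,0.3,0.3,0.3,0.3,0.3,0.3,0.3],"delta_pos":[[0.02,0.06,0.2],[0.02,0.06,0.45],[0.02,0.06,0.7],[0.02,0.06,0.9],[0.02,0.06,1.05],[0.02,0.06,1.18],[0.02,0.06,1.25],[0.02,0.06,1.25]],"roll":[0,0,0,0,0,0,0,0]}';python3 -m crank '{"claw":[0.3,0.3,0.3,0.3,0.3,0.3,0.3,0.3],"delta_pos":[[0,0,0],[0,0,0],[0,0,0],[0,0,0],[0,0,0],[0,0,0],[0,0,0],[0,0,0]],"roll":[0,0,0,0,0,0,0,0]}';python3 -c "
from h import *
st();print(insd(robot.observe()['tool_pos']))"
```

```text
time: 13.6
tool_pos: [0.4724, -0.2128, 0.0188]
tool_rot: [3.141, -0.0, -3.033]
contact_force: [-0.3, 0.2, -0.7]
opening: 0.0595
time: 14.27
tool_pos: [0.4725, -0.2129, 0.019]
tool_rot: [-3.142, 0.0, -3.032]
contact_force: [-0.0, -0.1, -1.7]
opening: 0.0591
t 14.27 pos [ 0.4725 -0.2129  0.019 ] yaw [-1.8000e+02  1.0000e-02 -1.7375e+02] F [-0.04 -0.07 -1.72] op 0.0591 q6 -2.25
[-0.04010038  0.00010111]
```

```bash
python3 -m crank '{"claw":[0.3,0.3,0.3,0.5,0.66,0.7,0.74,0.78],"delta_pos":[[0,0,0.02],[0,0,0.03],[0,0,0.03],[0,0,0.03],[0,0,0.03],[0,0,0.03],[0,0,0.03],[0,0,0.03]],"roll":[0,0,0,0,0,0,0,0]}';python3 -m crank '{"claw":[0.8,0.85,0.9,1,1,1,1,1],"delta_pos":[[0,0,0],[0,0,0],[0,0,0],[0,0,0],[0,0,0],[0,0,-0.3],[0,0,-0.7],[0,0,-1.2]],"roll":[0,0,0,0,0,0,0,0]}';python3 -m crank '{"claw":[1,1,1,1,1,1,1,1],"delta_pos":[[0,0,-0.8],[0,0,-2],[-0.5,0,-3.5],[-1.5,0,-5],[-2.5,0,-6.0],[-3.5,0,-6.8],[-4.4,0,-6.8],[-4.8,0,-6.8]],"roll":[0,0,0,0,0,0,0,0]}';python3 -c "
from h import *
for i in range(3): robot.read_camera('wrist')
st();T=toolT();c=robot.read_camera('wrist');cv2.imwrite('pics/w11.png',c['color']);np.save('w11T.npy',T)
crop(c['color'],80,0,380,290,2,'pics/w11z.png')"
```

```text
time: 14.93
tool_pos: [0.4725, -0.2128, 0.018]
tool_rot: [3.141, -0.0, -3.032]
contact_force: [0.1, -0.1, 0.1]
opening: 0.0695
time: 15.6
tool_pos: [0.4723, -0.2127, 0.0488]
tool_rot: [3.141, -0.001, -3.032]
contact_force: [-0.2, -0.3, -0.3]
opening: 0.092
time: 16.27
tool_pos: [0.5946, -0.1995, 0.2213]
tool_rot: [-3.139, 0.005, -3.032]
contact_force: [-1.1, 0.7, -0.9]
opening: 0.0911
t 16.42 pos [ 0.5917 -0.1995  0.2186] yaw [-1.800e+02 -1.000e-02 -1.737e+02] F [-0.84 -0.62 -0.16] op 0.0921 q6 -2.13
```

View pics/w11z.png

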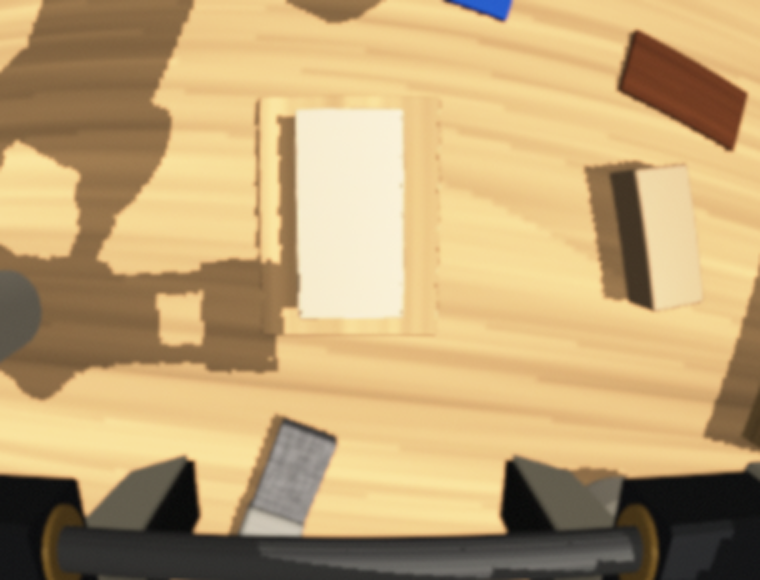

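```bash
python3 - <<'E'
from tilem import *
c=robot.read_camera('wrist');img=cv2.imread('pics/w11.png');T=np.load('w11T.npy')
tiles(img,c,T,ymax=170,x0=215,x1=300,zs=(.040,))
S=lambda u,v:(80+(u-.5)/2,(v-.5)/2)
def rect(n,z,pts):
    P=np.array([onz(c,S(*u),z,T)[:2] for u in pts]);print(n,'mean',np.round(P.mean(0),4),insd(P.mean(0)),'len',[round(float(np.linalg.norm(P[i]-P[(i+1)%4])),4) for i in range(4)],'ang',np.degrees(np.arctan2(*(P[3]-P[0])[::-1])),np.degrees(np.arctan2(*(P[2]-P[1])[::-1])))
rect('base',.010,[(257,97),(440,98),(437,335),(261,335)])
rect('tile',.040,[(296,108),(404,109),(404,319),(299,319)])
E
```

```text
[ 229   55   52  104 5262]
  z 0.04 0.5117 -0.2084 0.1191 0.0577 6.71
base mean [ 0.5126 -0.209 ] [ 0.00016451 -0.0003823 ] len [0.1112, 0.149, 0.1111, 0.1497] ang 6.431200455417896 6.401732856546438
tile mean [ 0.5116 -0.2078] [-0.00066485  0.00083721] len [0.0599, 0.1202, 0.0602, 0.1208] ang 6.643955079005132 6.791708567756902
```

```bash
python3 -c "
from h import *
st();go([*rk(.158,-.04),.20],172.65);c=robot.read_camera('scene');crop(c['color'],155,100,200,150,4,'pics/s12z.png')"
```

```text
t 16.52 pos [ 0.5908 -0.1998  0.2184] yaw [ 1.7998e+02 -4.0000e-02 -1.7376e+02] F [ 1.42 -0.21 -0.05] op 0.0917 q6 -2.13
delta [-1.931 14.491  0.735] roll 2.265 dist mm 365.9
```

View pics/s12z.png

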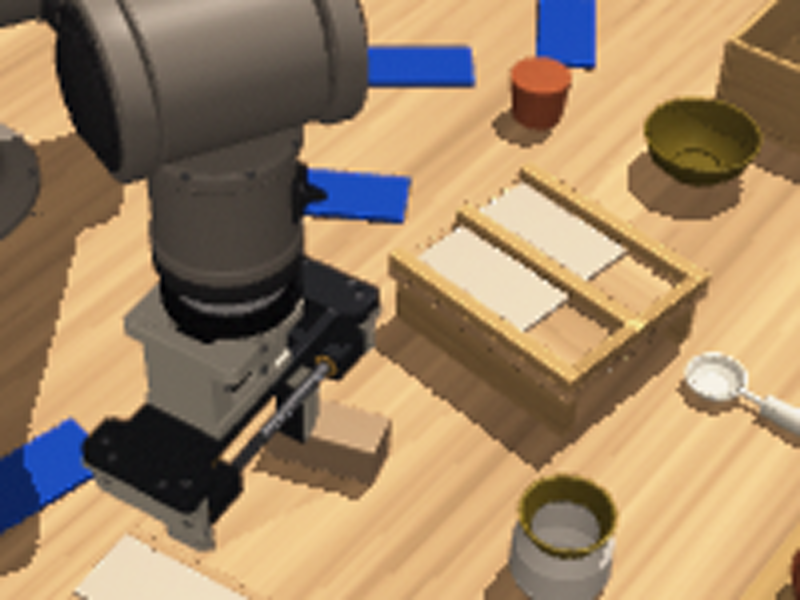

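```bash
python3 -m crank '{"claw":[1,0.8,0.5,0.2,0,0,0,0],"delta_pos":[[-0.1,1.0,0.1],[-0.3,2.2,0.2],[-0.5,3.5,0.3],[-0.65,4.8,0.4],[-0.8,6.1,0.5],[-1.0,7.4,0.6],[-1.15,8.7,0.73],[-1.3,10.0,0.73]],"roll":[0.2,0.4,0.7,1.0,1.3,1.6,1.9,2.26]}';python3 -c "
from h import *
st();go([*rk(.158,-.04),.11],172.65)"
```

```text
time: 17.23
tool_pos: [0.5957, 0.0532, 0.1997]
tool_rot: [-3.141, -0.001, 3.012]
contact_force: [0.2, -0.4, -0.3]
opening: 0.0496
t 17.23 pos [0.5957 0.0532 0.1997] yaw [-1.7999e+02 -7.0000e-02  1.7255e+02] F [ 0.18 -0.4  -0.25] op 0.0496 q6 -1.48
delta [0.434 4.476 3.587] roll -0.016 dist mm 143.8
```

```bash
python3 -m crank '{"claw":[0,0,0,0,0,0,0,0],"delta_pos":[[0.1,1.0,0.3],[0.2,2.0,0.8],[0.3,3.0,1.4],[0.4,4.0,2.0],[0.43,4.48,2.6],[0.43,4.48,3.2],[0.43,4.48,3.59],[0.43,4.48,3.59]],"roll":[0,0,0,0,0,0,0,0]}';python3 -c "
from h import *
for i in range(5): robot.read_camera('wrist')
st();go([*rk(.158,-.04),.063],172.65);T=toolT();c=robot.read_camera('wrist');cv2.imwrite('pics/w13.png',c['color']);np.save('w13T.npy',T)
S=lambda u,v:(80+(u-.5)/2,(v-.5)/2)
crop(c['color'],80,0,380,290,2,'pics/w13z.png')"
```

```text
time: 17.9
tool_pos: [0.5987, 0.164, 0.1081]
tool_rot: [-3.14, -0.004, 3.014]
contact_force: [-0.2, 0.1, 0.1]
opening: 0.0007
t 18.15 pos [0.6012 0.1641 0.1115] yaw [1.7997e+02 1.2000e-01 1.7264e+02] F [-0.08 -0.13  0.1 ] op 0.0007 q6 -1.3
delta [0.076 0.049 1.941] roll -0.002 dist mm 48.6
```

View pics/w13z.png

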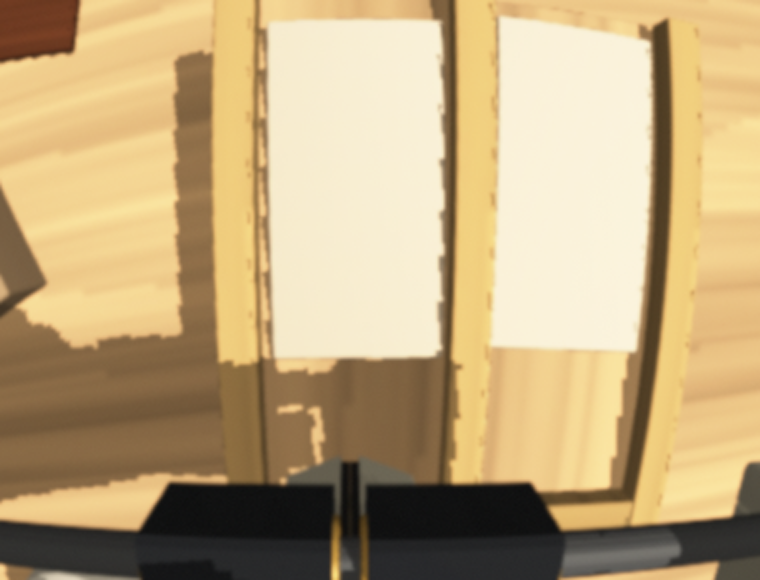

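```bash
python3 -m crank '{"claw":[0,0,0,0,0,0,0,0],"delta_pos":[[0.03,0.05,0.3],[0.07,0.05,0.8],[0.07,0.05,1.3],[0.07,0.05,1.65],[0.07,0.05,1.85],[0.07,0.05,1.9],[0.07,0.05,1.9],[0.07,0.05,1.9]],"roll":[0,0,0,0,0,0,0,0]}';python3 -m crank '{"claw":[0,0,0,0,0,0,0,0],"delta_pos":[[0.1,0,0],[0.2,0,0],[0.3,0,0],[0.4,0,0],[0.5,0,0],[0.6,0,0],[0.7,0,0],[0.8,0,0]],"roll":[0,0,0,0,0,0,0,0]}';python3 -c "
from h import *
T=np.load('w13T.npy');c=robot.read_camera('wrist')
S=lambda u,v:(80+(u-.5)/2,(v-.5)/2)
for q in [(272,357),(440,357),(270,22),(440,20)]: print(inrk(onz(c,S(*q),.066,T)))
st();print(inrk(toolT()[:2,3]))"
```

```text
time: 18.87
tool_pos: [0.5993, 0.1662, 0.0632]
tool_rot: [3.141, 0.001, 3.014]
contact_force: [-0.4, 0.7, -0.3]
opening: 0.0004
time: 19.53
tool_pos: [0.579, 0.1687, 0.0628]
tool_rot: [3.141, 0.001, 3.014]
contact_force: [-0.1, 0.1, -0.5]
opening: 0.0005
[ 0.13035551 -0.06866991]
[ 0.13028061 -0.00935859]
[ 0.01201971 -0.06840232]
[ 0.01098936 -0.0106486 ]
t 19.58 pos [0.5785 0.1688 0.0628] yaw [ 1.800e+02 -1.000e-02  1.727e+02] F [ 0.25  0.23 -0.23] op 0.0003 q6 -1.29
[ 0.13683166 -0.0394871 ]
```

```bash
python3 -m crank '{"claw":[0,0,0,0,0,0,0,0],"delta_pos":[[0.15,0,0],[0.3,0,0],[0.45,0,0],[0.6,0,0],[0.75,0,0],[0.9,0,0],[1.05,0,0],[1.2,0,0]],"roll":[0,0,0,0,0,0,0,0]}';python3 -m crank '{"claw":[0,0,0,0,0,0,0,0],"delta_pos":[[0.12,0,0],[0.24,0,0],[0.36,0,0],[0.48,0,0],[0.6,0,0],[0.7,0,0],[0.725,0,0],[0.725,0,0]],"roll":[0,0,0,0,0,0,0,0]}';python3 -c "
from h import *
st();T=toolT();c=robot.read_camera('wrist');cv2.imwrite('pics/w14.png',c['color']);np.save('w14T.npy',T)
crop(c['color'],80,0,380,290,2,'pics/w14z.png');print(inrk(T[:2,3]));go([*rk(.095,-.04),.12],172.65);go([*rk(-.0218,-.04),.12],172.65)"
```

```text
time: 20.25
tool_pos: [0.5489, 0.1726, 0.0628]
tool_rot: [3.141, 0.0, 3.014]
contact_force: [1.0, -0.0, 0.2]
opening: 0.0002
time: 20.92
tool_pos: [0.5309, 0.1749, 0.0626]
tool_rot: [-3.142, -0.001, 3.014]
contact_force: [-0.1, 0.2, -0.2]
opening: 0.0003
t 20.92 pos [0.5309 0.1749 0.0626] yaw [-1.800e+02 -4.000e-02  1.727e+02] F [-0.14  0.16 -0.15] op 0.0003 q6 -1.26
[ 0.08880396 -0.03961531]
delta [-0.246 -0.016 -2.296] roll 0.007 dist mm 57.7
delta [ 4.426 -0.008 -2.296] roll 0.007 dist mm 124.7
```

View pics/w14z.png

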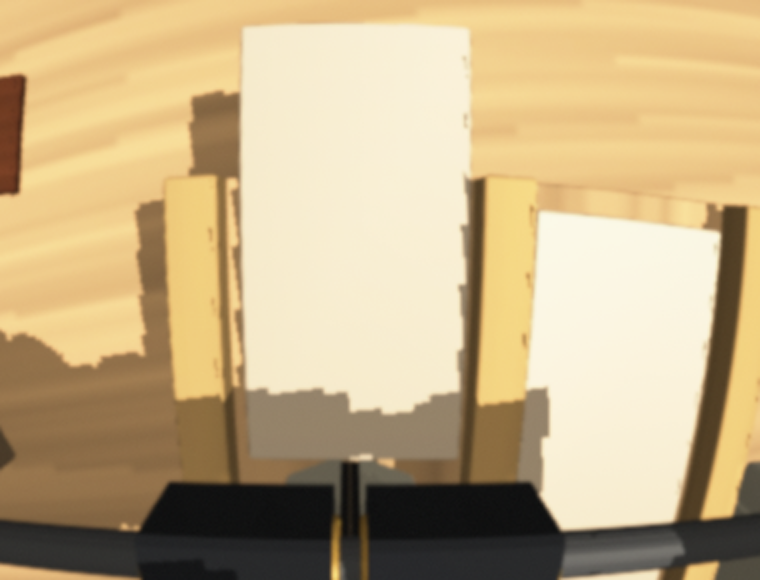

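```bash
python3 -m crank '{"claw":[0,0,0,0.2,0.5,1,1,1],"delta_pos":[[-0.2,0,0],[-0.24,0,-0.4],[-0.24,0,-1.2],[0.3,0,-2.3],[1.4,0,-2.3],[2.5,0,-2.3],[3.5,0,-2.3],[4.43,0,-2.3]],"roll":[0,0,0,0,0,0,0,0]}';python3 -m crank '{"claw":[1,1,1,1,1,1,1,1],"delta_pos":[[0,0,0],[0,0,0],[0,0,0],[0,0,0],[0,0,0],[0,0,0],[0,0,0],[0,0,0]],"roll":[0,0,0,0,0,0,0,0]}'; python3 -c "
from h import *
st();go([*rk(-.0218,-.04),.0444],172.65)"
```

```text
time: 21.63
tool_pos: [0.4204, 0.189, 0.121]
tool_rot: [3.141, 0.001, 3.014]
contact_force: [-0.1, -0.1, 0.9]
opening: 0.0296
time: 22.3
tool_pos: [0.4216, 0.1888, 0.1201]
tool_rot: [-3.142, -0.0, 3.014]
contact_force: [-0.4, 0.6, -0.2]
opening: 0.0826
t 22.3 pos [0.4216 0.1888 0.1201] yaw [-1.8000e+02 -1.0000e-02  1.7267e+02] F [-0.43  0.59 -0.25] op 0.0826 q6 -1.19
delta [ 0.02  -0.006  3.026] roll 0.004 dist mm 75.7
```

```bash
python3 -m crank '{"claw":[1,1,1,1,1,1,1,1],"delta_pos":[[0.02,0,0.1],[0.02,0,0.6],[0.02,0,1.1],[0.02,0,1.6],[0.02,0,2.1],[0.02,0,2.6],[0.02,0,2.95],[0.02,0,3.03]],"roll":[0,0,0,0,0,0,0,0]}';python3 -m crank '{"claw":[0.9,0.8,0.7,0.6,0.5,0.5,0.5,0.5],"delta_pos":[[0,0,0],[0,0,0],[0,0,0],[0,0,0],[0,0,0],[0,0,0],[0,0,0],[0,0,0]],"roll":[0,0,0,0,0,0,0,0]}' 35; python3 -m crank '{"claw":[0.3,0.3,0.3,0.3,0.3,0.3,0.3,0.3],"delta_pos":[[0,0,0],[0,0,-0.1],[0,0,-0.3],[0,0,-0.6],[0,0,-1.0],[0,0,-1.5],[0,0,-2.1],[0,0,-2.8]],"roll":[0,0,0,0,0,0,0,0]}' 45;python3 -c "
from h import *
st();go([*sd(-.04,0),.24],186.3);c=robot.read_camera('scene');crop(c['color'],155,100,200,150,4,'pics/s15z.png')"
```

```text
time: 22.97
tool_pos: [0.4201, 0.1888, 0.0431]
tool_rot: [-3.141, -0.002, 3.014]
contact_force: [0.3, -0.1, 0.5]
opening: 0.0918
time: 23.63
tool_pos: [0.4212, 0.1891, 0.0448]
tool_rot: [3.141, 0.001, 3.014]
contact_force: [-0.3, -0.2, 3.4]
opening: 0.0594
time: 24.3
tool_pos: [0.4204, 0.1888, 0.1152]
tool_rot: [-3.141, -0.001, 3.014]
contact_force: [0.4, 0.4, -0.8]
opening: 0.0594
t 24.3 pos [0.4204 0.1888 0.1152] yaw [-1.7997e+02 -7.0000e-02  1.7269e+02] F [ 0.44  0.35 -0.84] op 0.0594 q6 -1.19
delta [ -4.118 -15.676  -4.993] roll -2.268 dist mm 424.0
```

View pics/s15z.png

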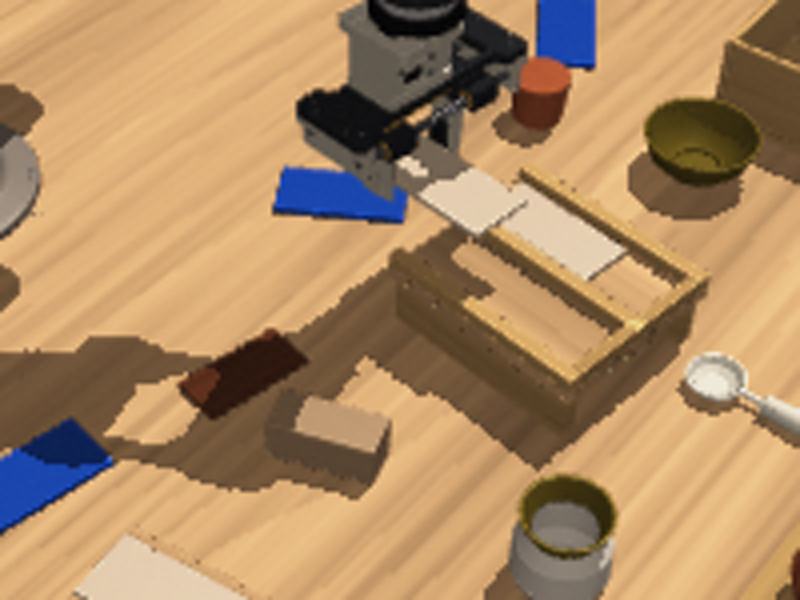

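```bash
python3 -m crank '{"claw":[0.3,0.3,0.3,0.3,0.3,0.3,0.3,0.3],"delta_pos":[[0,0,-0.5],[-0.2,-0.4,-1.2],[-0.5,-1.3,-2.0],[-0.8,-2.4,-2.8],[-1.1,-3.6,-3.2],[-1.4,-4.9,-3.2],[-1.7,-6.2,-3.2],[-2.0,-7.5,-3.2]],"roll":[0,-0.2,-0.5,-0.8,-1.1,-1.4,-1.8,-2.27]}';python3 -c "
from h import *
st();go([*sd(-.04,0),.10],186.3)"
```

```text
time: 25.02
tool_pos: [0.4465, -0.0048, 0.1949]
tool_rot: [-3.141, 0.001, -3.029]
contact_force: [-0.1, -0.3, -0.9]
opening: 0.0591
t 25.02 pos [ 0.4465 -0.0048  0.1949] yaw [-1.7999e+02  5.0000e-02 -1.7355e+02] F [-0.14 -0.26 -0.91] op 0.0591 q6 -1.87
delta [-0.104 -8.391  3.795] roll 0.025 dist mm 230.2
```

```bash
python3 -m crank '{"claw":[0.3,0.3,0.3,0.3,0.3,0.3,0.3,0.3],"delta_pos":[[0,-1.2,0],[0,-2.4,0],[-0.03,-3.6,0.3],[-0.05,-4.8,0.8],[-0.08,-6.0,1.5],[-0.1,-7.2,2.3],[-0.1,-8.0,3.1],[-0.1,-8.3,3.8]],"roll":[0,0,0,0,0,0,0,0]}';python3 -m crank '{"claw":[0.3,0.3,0.3,0.3,0.3,0.3,0.3,0.3],"delta_pos":[[0,0,0],[0,0,0],[0,0,0],[0,0,0],[0,0,0.3],[0,0,0.6],[0,0,0.8],[0,0,0.8]],"roll":[0,0,0,0,0,0,0,0]}';python3 -c "
from h import *
st();go([*sd(-.04,0),.0250],186.3)"
```

```text
time: 25.68
tool_pos: [0.4719, -0.2123, 0.0982]
tool_rot: [-3.141, 0.0, -3.034]
contact_force: [1.1, -0.4, -1.4]
opening: 0.0596
time: 26.35
tool_pos: [0.4713, -0.2085, 0.0782]
tool_rot: [3.14, -0.002, -3.031]
contact_force: [0.2, -0.3, -2.2]
opening: 0.0587
t 26.35 pos [ 0.4713 -0.2085  0.0782] yaw [ 1.7991e+02 -1.1000e-01 -1.7366e+02] F [ 0.22 -0.33 -2.19] op 0.0587 q6 -2.25
delta [-0.035 -0.183  2.127] roll 0.006 dist mm 53.4
```

```bash
python3 -m crank '{"claw":[0.3,0.3,0.3,0.3,0.3,0.3,0.3,0.3],"delta_pos":[[-0.03,-0.1,0.3],[-0.03,-0.18,0.7],[-0.03,-0.18,1.1],[-0.03,-0.18,1.2],[-0.03,-0.18,1.2],[-0.03,-0.18,1.2],[-0.03,-0.18,1.2],[-0.03,-0.18,1.2]],"roll":[0,0,0,0,0,0,0,0]}';python3 -c "
from h import *
st();print(insd(toolT()[:2,3]));go([*sd(-.0401,0.0001),.025],186.25)"
```

```text
time: 27.02
tool_pos: [0.4735, -0.2139, 0.0498]
tool_rot: [-3.141, 0.001, -3.031]
contact_force: [-0.4, -0.2, -1.1]
opening: 0.0589
t 27.02 pos [ 0.4735 -0.2139  0.0498] yaw [-1.7997e+02  4.0000e-02 -1.7369e+02] F [-0.38 -0.18 -1.11] op 0.0589 q6 -2.25
[-0.0392468  -0.00095157]
delta [0.034 0.042 0.993] roll 0.011 dist mm 24.9
```

```bash
python3 -m crank '{"claw":[0.3,0.3,0.3,0.3,0.3,0.3,0.3,0.3],"delta_pos":[[0.03,0.04,0.1],[0.03,0.04,0.25],[0.03,0.04,0.4],[0.03,0.04,0.55],[0.03,0.04,0.7],[0.03,0.04,0.8],[0.03,0.04,0.88],[0.03,0.04,0.9]],"roll":[0.01,0.01,0.01,0.01,0.01,0.01,0.01,0.01]}';python3 -c "
from h import *
for i in range(4): robot.read_camera('side')
st();print(insd(toolT()[:2,3]));go([*sd(-.0401,0.0001),.024],186.25)"
```

```text
time: 27.68
tool_pos: [0.4737, -0.2128, 0.0297]
tool_rot: [-3.14, 0.003, -3.032]
contact_force: [-5.0, 6.4, 31.7]
opening: 0.0594
t 27.88 pos [ 0.4737 -0.2128  0.0297] yaw [-179.91    0.2  -173.74] F [-3.2   6.15 26.53] op 0.0593 q6 -2.25
[-3.89097849e-02  8.95839205e-05]
delta [0.048 0.    0.23 ] roll 0.002 dist mm 5.9
```

```bash
python3 -c "
from h import *
c=robot.read_camera('scene');crop(c['color'],130,190,130,100,6,'pics/s16z.png');c=robot.read_camera('side');crop(c['color'],200,130,100,75,8,'pics/d16z.png')"
```

```text
(no output)
```

View pics/s16z.png

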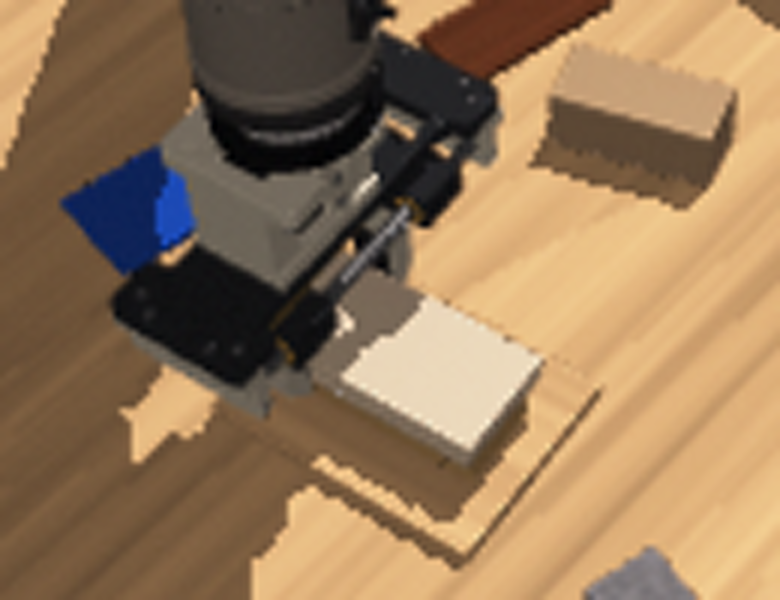

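View pics/d16z.png

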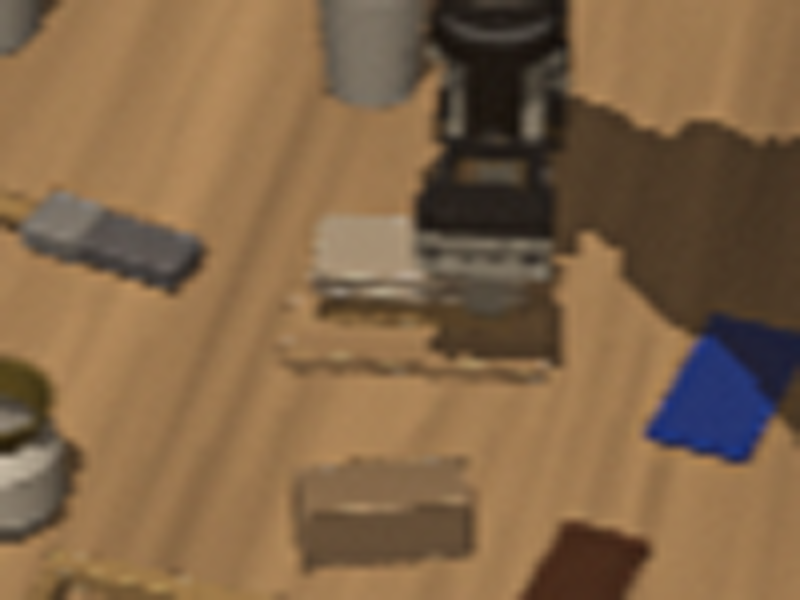

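```bash
python3 -m crank '{"claw":[0.3,0.3,0.3,0.3,0.3,0.3,0.3,0.3],"delta_pos":[[0.04,0,-0.06],[0.04,0,-0.1],[0.04,0,-0.12],[0.04,0,-0.12],[0.04,0,-0.12],[0.04,0,-0.12],[0.04,0,-0.12],[0.04,0,-0.12]],"roll":[0,0,0,0,0,0,0,0]}' 20;python3 -c "
from h import *
st();print(insd(toolT()[:2,3]));go([*sd(-.0401,0.0001),.0305],186.25)"
```

```text
time: 28.65
tool_pos: [0.4713, -0.2129, 0.0298]
tool_rot: [3.141, -0.0, -3.033]
contact_force: [0.7, 0.4, -1.1]
opening: 0.0599
t 28.65 pos [ 0.4713 -0.2129  0.0298] yaw [ 1.7999e+02 -1.0000e-02 -1.7375e+02] F [ 0.72  0.37 -1.09] op 0.0599 q6 -2.25
[-0.0412849   0.00021084]
delta [-0.047 -0.004 -0.03 ] roll -0.0 dist mm 1.4
```

```bash
python3 -m crank '{"claw":[0.3,0.3,0.3,0.6,0.65,0.655,0.66,0.665],"delta_pos":[[-0.045,0,0],[-0.045,0,0],[-0.045,0,0],[-0.045,0,0],[-0.045,0,0],[-0.045,0,0],[-0.045,0,0],[-0.045,0,0]],"roll":[0,0,0,0,0,0,0,0]}' 3;python3 -m crank '{"claw":[0.67,0.68,0.7,0.75,0.8,0.85,0.9,1],"delta_pos":[[0,0,0],[0,0,0],[0,0,0],[0,0,0],[0,0,0],[0,0,0],[0,0,0],[0,0,0]],"roll":[0,0,0,0,0,0,0,0]}';python3 -m crank '{"claw":[1,1,1,1,1,1,1,1],"delta_pos":[[0,0,0],[0,0,-0.5],[0,0,-1.5],[-0.8,0,-3],[-1.8,0,-4.5],[-2.8,0,-5.8],[-3.8,0,-6.4],[-4.8,0,-6.4]],"roll":[0,0,0,0,0,0,0,0]}';python3 -c "
from tilem import *
for i in range(5): robot.read_camera('wrist')
st();T=toolT();c=robot.read_camera('wrist');cv2.imwrite('pics/w17.png',c['color']);np.save('w17T.npy',T)
crop(c['color'],80,0,380,290,2,'pics/w17z.png')
tiles(c['color'],c,T,ymax=175,x0=205,x1=300,zs=(.040,.046))"
```

```text
time: 29.32
tool_pos: [0.4728, -0.2129, 0.0301]
tool_rot: [-3.141, 0.001, -3.033]
contact_force: [0.3, -0.7, -1.1]
opening: 0.0609
time: 29.98
tool_pos: [0.4725, -0.2128, 0.03]
tool_rot: [3.142, 0.0, -3.032]
contact_force: [0.1, -0.3, 0.0]
opening: 0.085
time: 30.65
tool_pos: [0.5951, -0.2004, 0.1959]
tool_rot: [-3.136, 0.009, -3.032]
contact_force: [0.1, -0.4, -0.1]
opening: 0.0916
t 30.9 pos [ 0.5907 -0.1995  0.1889] yaw [ 1.7993e+02 -1.3000e-01 -1.7374e+02] F [-0.56  0.29 -0.2 ] op 0.0918 q6 -2.13
[ 226   50   58  116 6125]
  z 0.04 0.5117 -0.2081 0.1214 0.0591 6.76
  z 0.046 0.5117 -0.2081 0.119 0.058 6.76
```

View pics/w17z.png

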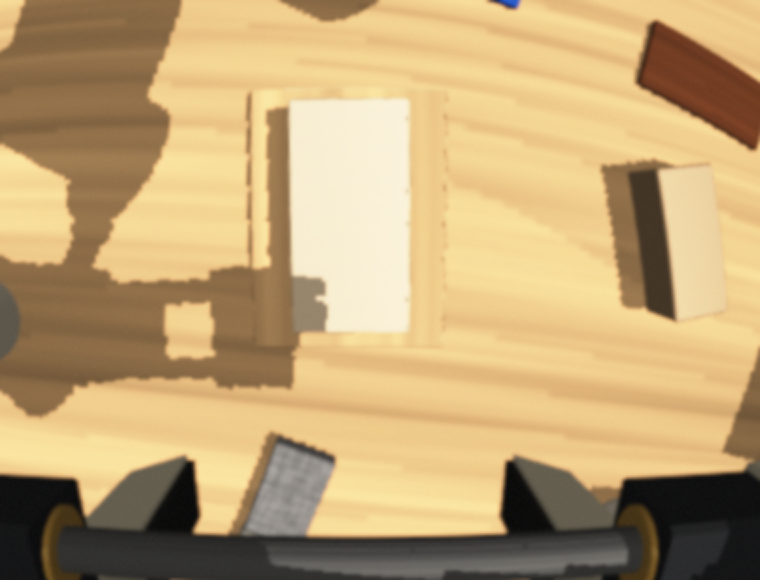

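```bash
python3 -c "
from h import *
st();go([*rk(.158,.04),.20],172.65)"
```

```text
t 30.95 pos [ 0.5905 -0.1996  0.189 ] yaw [ 1.7993e+02 -1.2000e-01 -1.7377e+02] F [-0.5  -0.15 -0.03] op 0.0918 q6 -2.13
delta [-2.694 17.594 -0.438] roll 2.264 dist mm 445.1
```

```bash
python3 -m crank '{"claw":[1,0.8,0.5,0.2,0,0,0,0],"delta_pos":[[-0.15,1.0,-0.1],[-0.35,2.3,-0.2],[-0.55,3.6,-0.3],[-0.75,4.9,-0.44],[-0.95,6.2,-0.44],[-1.15,7.5,-0.44],[-1.35,8.8,-0.44],[-1.55,10.1,-0.44]],"roll":[0.2,0.4,0.7,1.0,1.3,1.6,1.9,2.26]}';python3 -c "
from h import *
st();go([*rk(.158,.04),.11],172.65)"
```

```text
time: 31.62
tool_pos: [0.6017, 0.0564, 0.2008]
tool_rot: [-3.141, -0.001, 3.012]
contact_force: [1.6, 0.9, 0.0]
opening: 0.0495
t 31.62 pos [0.6017 0.0564 0.2008] yaw [-1.7999e+02 -6.0000e-02  1.7255e+02] F [1.56 0.94 0.05] op 0.0495 q6 -1.47
delta [0.658 7.52  3.632] roll -0.017 dist mm 209.4
```

```bash
python3 -m crank '{"claw":[0,0,0,0,0,0,0,0],"delta_pos":[[0.1,1.3,0],[0.2,2.6,0],[0.35,3.9,0.3],[0.45,5.1,1.0],[0.55,6.2,1.8],[0.66,7.1,2.7],[0.66,7.45,3.4],[0.66,7.45,3.6]],"roll":[0,0,0,0,0,0,0,0]}';python3 -c "
from h import *
for i in range(7): robot.read_camera('wrist')
st();go([*rk(.158,.04),.0635],172.65);T=toolT();c=robot.read_camera('wrist');cv2.imwrite('pics/w18.png',c['color']);np.save('w18T.npy',T)
crop(c['color'],80,0,380,290,2,'pics/w18z.png')"
```

```text
time: 32.28
tool_pos: [0.6075, 0.2434, 0.1072]
tool_rot: [-3.14, -0.006, 3.016]
contact_force: [-0.6, 0.4, -1.3]
opening: 0.0009
t 32.63 pos [0.611  0.2413 0.1127] yaw [1.7995e+02 1.3000e-01 1.7260e+02] F [-0.09 -0.63 -0.33] op 0.0006 q6 -1.18
delta [0.069 0.135 1.966] roll -0.008 dist mm 49.3
```

View pics/w18z.png

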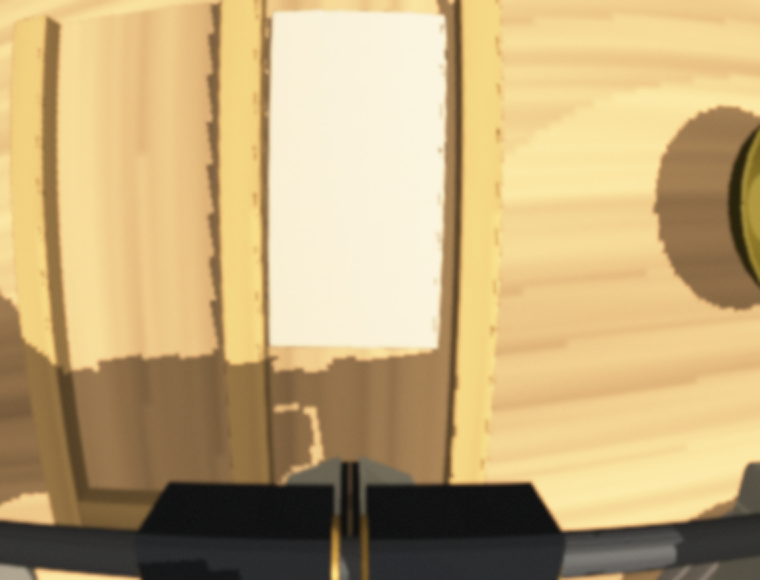

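```bash
python3 -m crank '{"claw":[0,0,0,0,0,0,0,0],"delta_pos":[[0.05,0.05,0.3],[0.07,0.09,0.8],[0.07,0.09,1.3],[0.07,0.09,1.65],[0.07,0.09,1.85],[0.07,0.09,1.93],[0.07,0.09,1.93],[0.07,0.09,1.93]],"roll":[0,0,0,0,0,0,0,0]}';python3 -m crank '{"claw":[0,0,0,0,0,0,0,0],"delta_pos":[[0.1,0,0],[0.2,0,0],[0.3,0,0],[0.4,0,0],[0.5,0,0],[0.6,0,0],[0.7,0,0],[0.8,0,0]],"roll":[0,0,0,0,0,0,0,0]}';python3 -c "
from h import *
st();print(inrk(toolT()[:2,3]))"
```

```text
time: 33.35
tool_pos: [0.609, 0.2449, 0.0632]
tool_rot: [3.141, 0.001, 3.014]
contact_force: [0.7, -0.5, 0.1]
opening: 0.0004
time: 34.02
tool_pos: [0.5887, 0.2474, 0.0628]
tool_rot: [3.141, 0.0, 3.014]
contact_force: [-0.0, 0.6, 0.1]
opening: 0.0005
t 34.02 pos [0.5887 0.2474 0.0628] yaw [1.7999e+02 1.0000e-02 1.7269e+02] F [-0.01  0.59  0.08] op 0.0005 q6 -1.17
[0.13678283 0.03972641]
```

```bash
python3 -m crank '{"claw":[0,0,0,0,0,0,0,0],"delta_pos":[[0.15,0,0],[0.3,0,0],[0.45,0,0],[0.6,0,0],[0.75,0,0],[0.9,0,0],[1.05,0,0],[1.2,0,0]],"roll":[0,0,0,0,0,0,0,0]}';python3 -m crank '{"claw":[0,0,0,0,0,0,0,0],"delta_pos":[[0.12,0,0],[0.24,0,0],[0.36,0,0],[0.48,0,0],[0.6,0,0],[0.7,0,0],[0.72,0,0],[0.72,0,0]],"roll":[0,0,0,0,0,0,0,0]}';python3 -c "
from h import *
st();T=toolT();c=robot.read_camera('wrist');
crop(c['color'],80,0,380,290,2,'pics/w19z.png');print(inrk(T[:2,3]));go([*rk(.095,.04),.12],172.65);go([*rk(-.0218,.04),.12],172.65)"
```

```text
time: 34.68
tool_pos: [0.5587, 0.2512, 0.0628]
tool_rot: [3.141, 0.0, 3.014]
contact_force: [-1.1, 0.5, -0.1]
opening: 0.0004
time: 35.35
tool_pos: [0.541, 0.2535, 0.0628]
tool_rot: [3.142, -0.0, 3.014]
contact_force: [-0.7, 0.3, -0.8]
opening: 0.001
t 35.35 pos [0.541  0.2535 0.0628] yaw [ 1.800e+02 -1.000e-02  1.727e+02] F [-0.73  0.3  -0.81] op 0.001 q6 -1.13
[0.08873636 0.03965245]
delta [-0.246  0.015 -2.292] roll 0.007 dist mm 57.6
delta [ 4.426  0.023 -2.292] roll 0.007 dist mm 124.6
```

View pics/w19z.png

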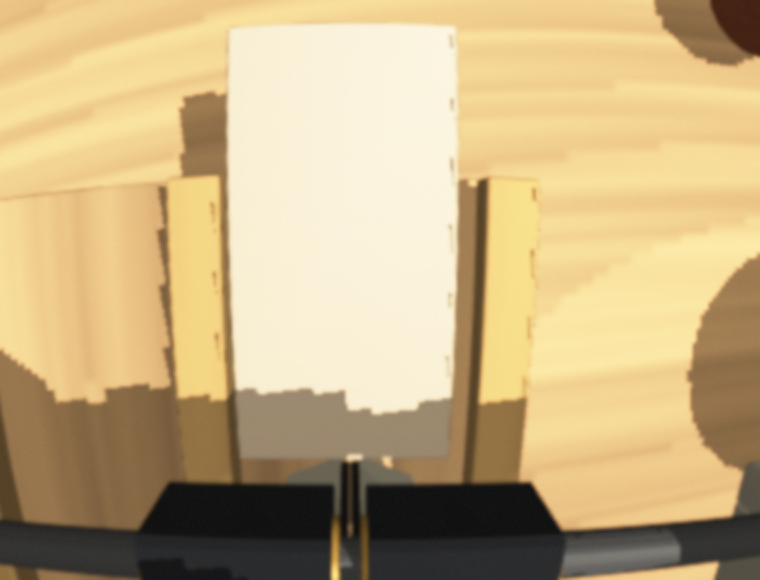

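```bash
python3 -m crank '{"claw":[0,0,0,0.2,0.5,1,1,1],"delta_pos":[[-0.2,0,0],[-0.24,0,-0.4],[-0.24,0,-1.2],[0.3,-0.06,-2.3],[1.4,-0.06,-2.3],[2.5,-0.06,-2.3],[3.5,-0.06,-2.3],[4.43,-0.06,-2.3]],"roll":[0,0,0,0,0,0,0,0]}';python3 -m crank '{"claw":[1,1,1,1,1,1,1,1],"delta_pos":[[0,0,0],[0,0,0],[0,0,0],[0,0,0],[0,0,0],[0,0,0],[0,0,0],[0,0,0]],"roll":[0,0,0,0,0,0,0,0]}'; python3 -c "
from h import *
st();go([*rk(-.0218,.0378),.051],172.65)"
```

```text
time: 36.07
tool_pos: [0.4303, 0.2661, 0.1212]
tool_rot: [3.141, 0.001, 3.014]
contact_force: [-1.6, 0.1, 0.4]
opening: 0.0293
time: 36.73
tool_pos: [0.4314, 0.2659, 0.1201]
tool_rot: [-3.142, -0.0, 3.014]
contact_force: [-0.0, -0.1, -0.3]
opening: 0.0822
t 36.73 pos [0.4314 0.2659 0.1201] yaw [-1.8000e+02 -1.0000e-02  1.7267e+02] F [-0.   -0.13 -0.31] op 0.0822 q6 -1.04
delta [ 0.011 -0.003  2.763] roll 0.004 dist mm 69.1
```

```bash
python3 -m crank '{"claw":[1,1,1,1,1,1,1,1],"delta_pos":[[0.01,0,0.1],[0.01,0,0.6],[0.01,0,1.1],[0.01,0,1.6],[0.01,0,2.1],[0.01,0,2.5],[0.01,0,2.7],[0.01,0,2.76]],"roll":[0,0,0,0,0,0,0,0]}';python3 -m crank '{"claw":[0.9,0.8,0.7,0.6,0.5,0.5,0.5,0.5],"delta_pos":[[0,0,0],[0,0,0],[0,0,0],[0,0,0],[0,0,0],[0,0,0],[0,0,0],[0,0,0]],"roll":[0,0,0,0,0,0,0,0]}' 35; python3 -c "
from h import *
st();print(inrk(toolT()[:2,3]))";python3 -m crank '{"claw":[0.3,0.3,0.3,0.3,0.3,0.3,0.3,0.3],"delta_pos":[[0,0,0],[0,0,-0.1],[0,0,-0.3],[0,0,-0.6],[0,0,-1.0],[0,0,-1.5],[0,0,-2.1],[0,0,-2.8]],"roll":[0,0,0,0,0,0,0,0]}' 45;python3 -c "
from h import *
st();go([*sd(-.04,0),.24],186.3);c=robot.read_camera('scene');crop(c['color'],155,100,200,150,4,'pics/s20z.png')"
```

```text
time: 37.4
tool_pos: [0.4305, 0.2659, 0.0503]
tool_rot: [-3.141, -0.001, 3.014]
contact_force: [0.2, 0.5, 0.7]
opening: 0.0918
time: 38.07
tool_pos: [0.4311, 0.2662, 0.0515]
tool_rot: [3.141, 0.001, 3.014]
contact_force: [-0.2, 0.4, 2.3]
opening: 0.0594
t 38.07 pos [0.4311 0.2662 0.0515] yaw [1.7998e+02 3.0000e-02 1.7269e+02] F [-0.22  0.44  2.32] op 0.0594 q6 -1.04
[-0.02185947  0.03809342]
time: 38.73
tool_pos: [0.4306, 0.2659, 0.1224]
tool_rot: [-3.141, -0.0, 3.014]
contact_force: [-0.1, -0.0, -1.2]
opening: 0.0592
t 38.73 pos [0.4306 0.2659 0.1224] yaw [-1.7999e+02 -3.0000e-02  1.7269e+02] F [-0.15 -0.02 -1.18] op 0.0592 q6 -1.04
delta [ -4.104 -18.787  -4.706] roll -2.268 dist mm 494.9
```

View pics/s20z.png

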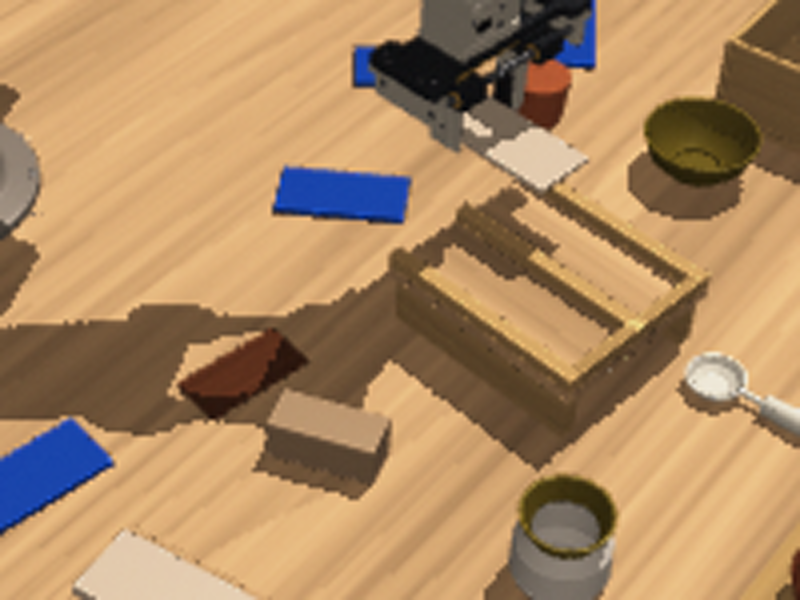

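Both bays are empty and the third (last) tile is held level. I'll carry it to the stand.

```bash
python3 -m crank '{"claw":[0.3,0.3,0.3,0.3,0.3,0.3,0.3,0.3],"delta_pos":[[0,0,-0.5],[-0.2,-0.5,-1.2],[-0.5,-1.5,-2.0],[-0.8,-2.8,-2.8],[-1.1,-4.1,-3.0],[-1.4,-5.4,-3.0],[-1.7,-6.7,-3.0],[-2.0,-8.0,-3.0]],"roll":[0,-0.2,-0.5,-0.8,-1.1,-1.4,-1.8,-2.27]}';python3 -c "
from h import *
st();go([*sd(-.04,0),.10],186.25)"
```

```text
time: 39.45
tool_pos: [0.455, 0.0598, 0.197]
tool_rot: [-3.141, 0.001, -3.029]
contact_force: [0.5, -0.6, -1.6]
opening: 0.0592
t 39.45 pos [0.455  0.0598 0.197 ] yaw [-1.7999e+02  8.0000e-02 -1.7356e+02] F [ 0.46 -0.62 -1.55] op 0.0592 q6 -1.72
delta [  0.523 -10.924   3.879] roll 0.032 dist mm 290.1
```

```bash
python3 -m crank '{"claw":[0.3,0.3,0.3,0.3,0.3,0.3,0.3,0.3],"delta_pos":[[0.05,-1.3,0],[0.12,-2.7,0],[0.2,-4.1,0],[0.27,-5.5,0],[0.34,-6.9,0],[0.4,-8.3,0],[0.46,-9.5,0],[0.52,-10.4,0]],"roll":[0.03,0.03,0.03,0.03,0.03,0.03,0.03,0.03]}';python3 -m crank '{"claw":[0.3,0.3,0.3,0.3,0.3,0.3,0.3,0.3],"delta_pos":[[0,-0.3,0.4],[0,-0.3,1.0],[0,-0.3,1.8],[0,-0.3,2.7],[0,-0.3,3.5],[0,-0.3,3.88],[0,-0.3,3.88],[0,-0.3,3.88]],"roll":[0,0,0,0,0,0,0,0]}';python3 -c "
from h import *
for i in range(4): robot.read_camera('side')
st();go([*sd(-.0401,0.0001),.060],186.25)"
```

```text
time: 40.12
tool_pos: [0.4706, -0.2012, 0.1966]
tool_rot: [-3.141, 0.001, -3.036]
contact_force: [-0.1, -0.1, -0.8]
opening: 0.0592
time: 40.78
tool_pos: [0.4716, -0.2056, 0.0993]
tool_rot: [3.141, -0.0, -3.034]
contact_force: [0.6, 0.7, -0.3]
opening: 0.0588
t 40.98 pos [ 0.4723 -0.2063  0.1004] yaw [-1.7992e+02  1.1000e-01 -1.7386e+02] F [-0.2   0.41 -1.73] op 0.0592 q6 -2.24
delta [ 0.018 -0.265  1.616] roll -0.018 dist mm 41.0
```

```bash
python3 -m crank '{"claw":[0.3,0.3,0.3,0.3,0.3,0.3,0.3,0.3],"delta_pos":[[0.01,-0.1,0.3],[0.02,-0.26,0.8],[0.02,-0.26,1.3],[0.02,-0.26,1.6],[0.02,-0.26,1.62],[0.02,-0.26,1.62],[0.02,-0.26,1.62],[0.02,-0.26,1.62]],"roll":[-0.02,-0.02,-0.02,-0.02,-0.02,-0.02,-0.02,-0.02]}';python3 -c "
from h import *
for i in range(3): robot.read_camera('side')
st();go([*sd(-.0401,0.0001),.0385],186.25)"
```

```text
time: 41.65
tool_pos: [0.4722, -0.2127, 0.0593]
tool_rot: [-3.141, 0.001, -3.032]
contact_force: [-0.7, 0.5, -0.2]
opening: 0.0591
t 41.8 pos [ 0.4721 -0.2126  0.0592] yaw [-1.7997e+02  5.0000e-02 -1.7374e+02] F [-0.21  0.44 -0.88] op 0.0592 q6 -2.25
delta [-0.017 -0.013  0.828] roll 0.002 dist mm 20.7
```

```bash
python3 -m crank '{"claw":[0.3,0.3,0.3,0.3,0.3,0.3,0.3,0.3],"delta_pos":[[-0.02,-0.01,0.15],[-0.02,-0.01,0.35],[-0.02,-0.01,0.55],[-0.02,-0.01,0.7],[-0.02,-0.01,0.8],[-0.02,-0.01,0.84],[-0.02,-0.01,0.84],[-0.02,-0.01,0.84]],"roll":[0,0,0,0,0,0,0,0]}';python3 -c "
from h import *
for i in range(3): robot.read_camera('side')
st();print(insd(toolT()[:2,3]))"
```

```text
time: 42.47
tool_pos: [0.473, -0.2126, 0.0397]
tool_rot: [-3.141, 0.002, -3.032]
contact_force: [-4.4, 4.1, 22.3]
opening: 0.059
t 42.62 pos [ 0.4731 -0.2126  0.0397] yaw [-1.7994e+02  1.2000e-01 -1.7373e+02] F [-4.04  3.7  22.04] op 0.0594 q6 -2.25
[-0.03955024  0.00030551]
```

```bash
python3 -m crank '{"claw":[0.3,0.3,0.3,0.3,0.3,0.3,0.3,0.3],"delta_pos":[[0,0,-0.03],[0,0,-0.05],[0,0,-0.05],[0,0,-0.05],[0,0,-0.05],[0,0,-0.05],[0,0,-0.05],[0,0,-0.05]],"roll":[0,0,0,0,0,0,0,0]}' 20;python3 -c "
from h import *
st();print(insd(toolT()[:2,3]));go([*sd(-.0401,0.0001),.0395],186.25)
c=robot.read_camera('side');crop(c['color'],200,130,100,75,8,'pics/d21z.png');c=robot.read_camera('scene');crop(c['color'],130,190,130,100,6,'pics/s21z.png')"
```

```text
time: 43.28
tool_pos: [0.4731, -0.2127, 0.0396]
tool_rot: [-3.141, 0.002, -3.032]
contact_force: [0.8, 3.0, 9.6]
opening: 0.0599
t 43.28 pos [ 0.4731 -0.2127  0.0396] yaw [-1.7996e+02  1.0000e-01 -1.7374e+02] F [0.82 2.99 9.64] op 0.0599 q6 -2.25
[-0.0395288   0.00027789]
delta [ 0.023 -0.007  0.004] roll 0.002 dist mm 0.6
```

View pics/s21z.png

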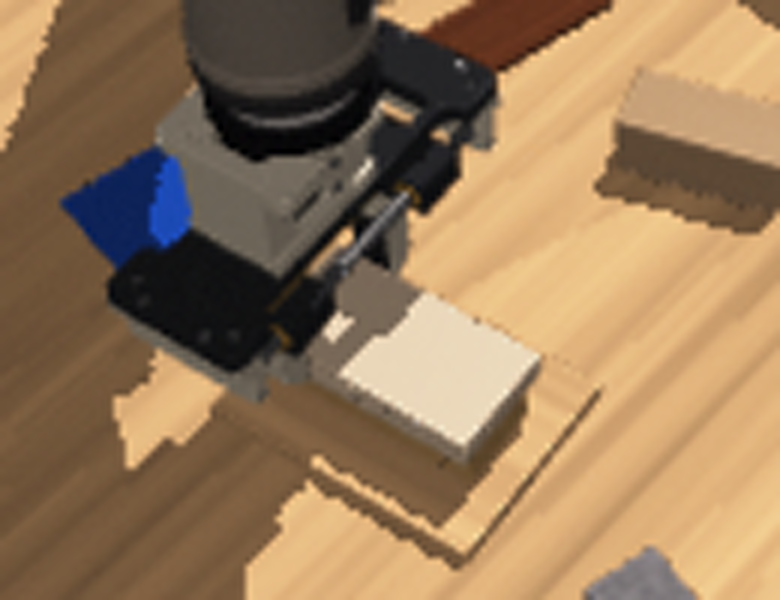

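The pile looks stacked. The prop has been knocked aside to the upper right, so I'll measure it again later. Now I'll release gently.

```bash
python3 -m crank '{"claw":[0.3,0.3,0.3,0.6,0.65,0.655,0.66,0.665],"delta_pos":[[0,0,-0.02],[0,0,-0.03],[0,0,-0.03],[0,0,-0.03],[0,0,-0.03],[0,0,-0.03],[0,0,-0.03],[0,0,-0.03]],"roll":[0,0,0,0,0,0,0,0]}' 3;python3 -m crank '{"claw":[0.67,0.68,0.7,0.75,0.8,0.85,0.9,1],"delta_pos":[[0,0,0],[0,0,0],[0,0,0],[0,0,0],[0,0,0],[0,0,0],[0,0,0],[0,0,0]],"roll":[0,0,0,0,0,0,0,0]}';python3 -m crank '{"claw":[1,1,1,1,1,1,1,1],"delta_pos":[[0,0,0],[0,0,-0.5],[0,0,-1.5],[-0.8,0,-3],[-1.8,0,-4.5],[-2.8,0,-5.8],[-3.8,0,-6.8],[-4.8,0,-6.8]],"roll":[0,0,0,0,0,0,0,0]}';python3 -c "
from tilem import *
for i in range(6): robot.read_camera('wrist')
st();T=toolT();c=robot.read_camera('wrist');cv2.imwrite('pics/w22.png',c['color']);np.save('w22T.npy',T)
crop(c['color'],80,0,380,290,2,'pics/w22z.png')
tiles(c['color'],c,T,ymax=175,x0=205,x1=300,zs=(.040,.052))"
```

```text
time: 44.05
tool_pos: [0.4717, -0.2125, 0.0394]
tool_rot: [3.141, -0.001, -3.032]
contact_force: [0.2, 0.3, -0.5]
opening: 0.0607
time: 44.72
tool_pos: [0.4723, -0.2127, 0.0397]
tool_rot: [3.141, 0.0, -3.032]
contact_force: [-0.2, -1.2, -0.2]
opening: 0.0854
time: 45.38
tool_pos: [0.5953, -0.2004, 0.2172]
tool_rot: [-3.135, 0.01, -3.032]
contact_force: [0.3, -1.0, 0.5]
opening: 0.0918
t 45.68 pos [ 0.5903 -0.1995  0.2086] yaw [ 1.7992e+02 -1.4000e-01 -1.7376e+02] F [-0.6  -0.09  0.1 ] op 0.0922 q6 -2.13
[ 227   53   56  111 5762]
  z 0.04 0.5115 -0.2082 0.1237 0.0607 5.88
  z 0.052 0.5115 -0.2081 0.1192 0.0584 5.88
```

View pics/w22z.png

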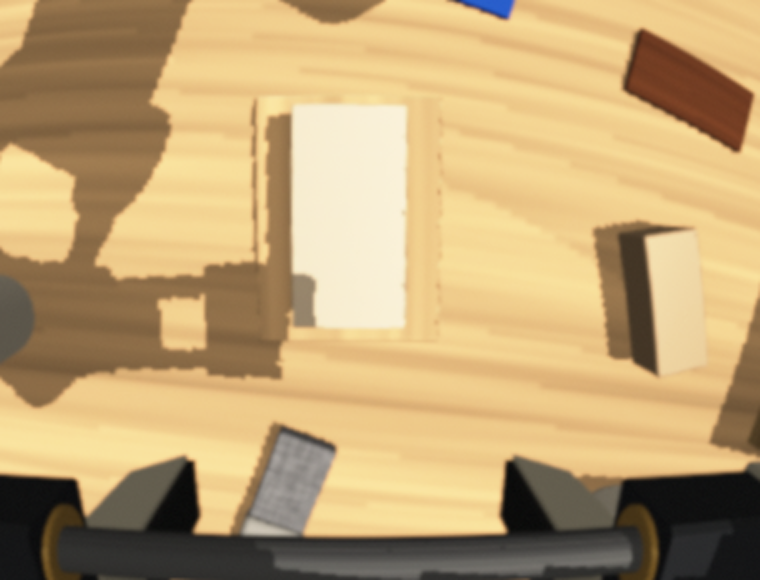

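```bash
python3 - <<'E'
from h import *
T=np.load('w22T.npy')
st();c=robot.read_camera('wrist')
S=lambda u,v:(80+(u-.5)/2,(v-.5)/2)
P=np.array([onz(c,S(*u),.04,T)[:2] for u in [(645,235),(693,229),(707,365),(661,376)]]);print(P.round(4).tolist(),P.mean(0),[np.linalg.norm(P[i]-P[(i+1)%4]) for i in range(4)],np.degrees(np.arctan2(*(P[3]-P[0]+P[2]-P[1])[::-1])))
s=robot.read_camera('scene');cv2.imwrite('pics/s23.png',s['color']);crop(s['color'],150,180,130,100,6,'pics/s23z.png')
E
```

```text
t 45.73 pos [ 0.5903 -0.1996  0.2089] yaw [ 1.7993e+02 -1.1000e-01 -1.7378e+02] F [-0.46  0.48  0.84] op 0.0917 q6 -2.13
[[0.4953, -0.0345], [0.4848, -0.0008], [0.5673, 0.0297], [0.5787, -0.0044]] [ 0.53151086 -0.00252181] [np.float64(0.03528554430490126), np.float64(0.08800165731750435), np.float64(0.03601301810354335), np.float64(0.0887179827279588)] 20.06055333961925
```

View pics/s23z.png

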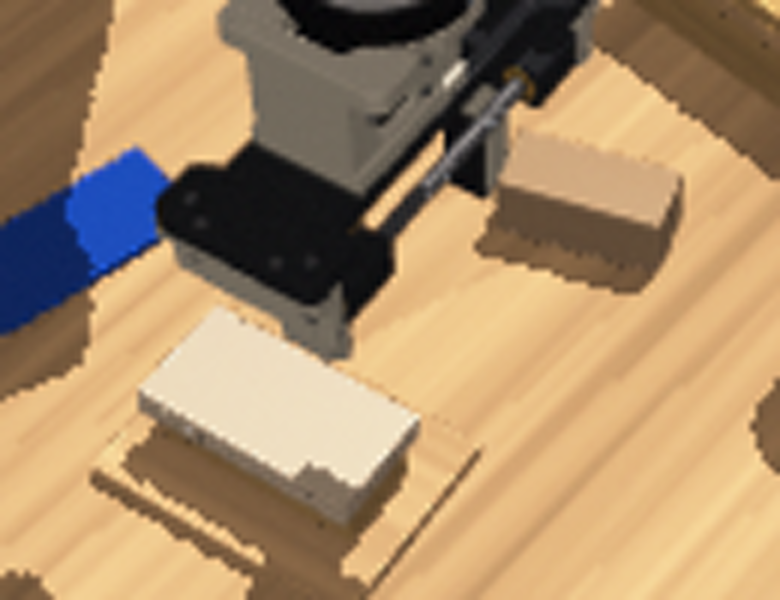

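```bash
python3 -c "
from h import *
go([.607,.025,.20],200)"
```

```text
delta [-1.622  8.869  0.374] roll -2.298 dist mm 225.6
```

```bash
python3 -m crank '{"claw":[1,1,1,1,1,1,1,1],"delta_pos":[[-0.2,1.2,0.1],[-0.4,2.5,0.2],[-0.7,3.8,0.3],[-0.9,5.1,0.37],[-1.15,6.4,0.37],[-1.4,7.6,0.37],[-1.6,8.5,0.37],[-1.62,8.87,0.37]],"roll":[-0.3,-0.6,-0.9,-1.2,-1.5,-1.8,-2.1,-2.3]}';python3 -c "
from h import *
for i in range(6): robot.read_camera('wrist')
st();T=toolT();c=robot.read_camera('wrist');cv2.imwrite('pics/w24.png',c['color']);np.save('w24T.npy',T)
crop(c['color'],80,0,380,290,2,'pics/w24z.png')"
```

```text
time: 46.5
tool_pos: [0.6074, 0.0281, 0.2005]
tool_rot: [3.141, 0.0, -2.788]
contact_force: [-0.9, 0.3, -0.6]
opening: 0.0918
t 46.8 pos [0.6076 0.0235 0.2005] yaw [-1.7998e+02 -1.0000e-02 -1.6008e+02] F [ 0.14  0.95 -0.72] op 0.0917 q6 -2.01
```

View pics/w24z.png

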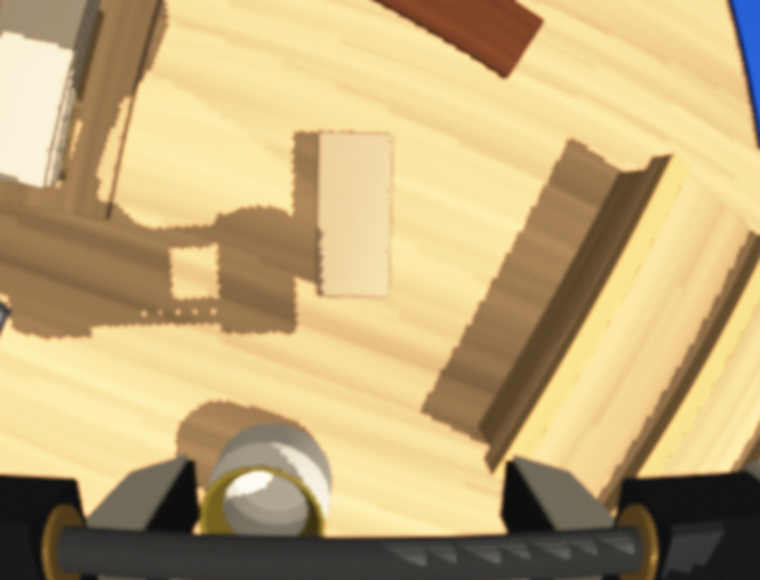

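```bash
python3 - <<'E'
from h import *
T=np.load('w24T.npy');c=robot.read_camera('wrist')
S=lambda u,v:(80+(u-.5)/2,(v-.5)/2)
P=np.array([onz(c,S(*u),.04,T)[:2] for u in [(319,131),(393,131),(389,297),(320,297)]]);m=P.mean(0);print(P.round(4).tolist(),m,[np.linalg.norm(P[i]-P[(i+1)%4]) for i in range(4)],np.degrees(np.arctan2(*(P[3]-P[0])[::-1])),np.degrees(np.arctan2(*(P[2]-P[1])[::-1])))
a=np.radians(20);ux=np.array([np.cos(a),np.sin(a)]);uy=np.array([-np.sin(a),np.cos(a)])
for n,q,z in [('jugrim',(200,520),.076),('jugrim',(325,520),.076),('jug near',(270,424),.04),('rack rl',(490,468),.074),('rack fl',(672,155),.074)]:
    p=onz(c,S(*q),z,T)[:2];print(n,p,[(p-m)@ux,(p-m)@uy])
go([*m,.10],200)
E
```

```text
[[0.4958, -0.0342], [0.4825, 0.0022], [0.5672, 0.0312], [0.5798, -0.0036]] [ 0.53132211 -0.00110642] [np.float64(0.03877163859944639), np.float64(0.08950756292651096), np.float64(0.03710934786570834), np.float64(0.08941243175012967)] 19.992551010741032 18.928460137193948
jugrim [ 0.71182471 -0.02661926] [np.float64(0.16089105379391794), np.float64(-0.08570975636975746)]
jugrim [0.68662274 0.03791117] [np.float64(0.15927965528953825), np.float64(-0.016451399151761803)]
jug near [ 0.65807221 -0.00677984] [np.float64(0.11716570715024613), np.float64(-0.048682362755532074)]
rack rl [0.62915699 0.11064825] [np.float64(0.1301570594995278), np.float64(0.07155354142988551)]
rack fl [0.43782981 0.1390916 ] [np.float64(-0.03990347965512246), np.float64(0.16371928980540965)]
delta [3.21  0.108 4.019] roll -0.013 dist mm 128.6
```

```bash
python3 -m crank '{"claw":[1,1,1,1,1,1,1,1],"delta_pos":[[0.6,0.02,0.4],[1.4,0.05,1.0],[2.2,0.08,1.8],[2.9,0.1,2.6],[3.2,0.11,3.4],[3.21,0.11,3.9],[3.21,0.11,4.02],[3.21,0.11,4.02]],"roll":[0.08,0.08,0.08,0.08,0.08,0.08,0.08,0.08]}';python3 -m crank '{"claw":[1,1,1,1,1,1,1,1],"delta_pos":[[0,0,0],[0,0,0],[0,0,0],[0,0,0.2],[0,0,0.4],[0,0,0.6],[0,0,0.8],[0,0,0.8]],"roll":[0,0,0,0,0,0,0,0]}';python3 -c "
from h import *
st();go([.5313,-.0011,.014],199.5);T=toolT();c=robot.read_camera('wrist');cv2.imwrite('pics/w25.png',c['color'])"
```

```text
time: 47.57
tool_pos: [0.5311, -0.0004, 0.0994]
tool_rot: [3.141, -0.001, -2.801]
contact_force: [0.0, 0.4, 0.4]
opening: 0.092
time: 48.23
tool_pos: [0.5305, 0.0005, 0.0786]
tool_rot: [3.14, -0.002, -2.8]
contact_force: [-0.0, 0.7, 0.2]
opening: 0.0923
t 48.23 pos [5.305e-01 5.000e-04 7.860e-02] yaw [ 1.7993e+02 -1.2000e-01 -1.6043e+02] F [-0.04  0.7   0.16] op 0.0923 q6 -2.06
delta [-0.008 -0.069  2.584] roll 0.012 dist mm 64.6
```

View pics/w25.png

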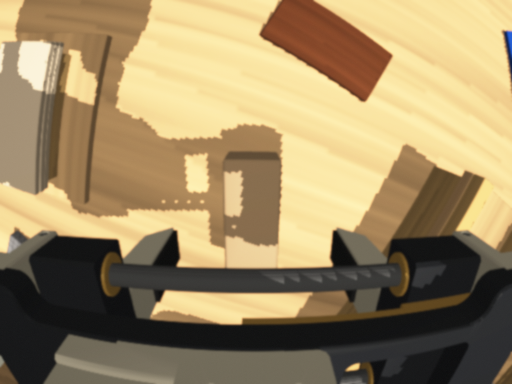

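```bash
python3 -m crank '{"claw":[1,1,1,1,1,1,1,1],"delta_pos":[[0,-0.05,0.4],[0,-0.05,0.9],[0,-0.05,1.4],[0,-0.05,1.9],[0,-0.05,2.3],[0,-0.05,2.5],[0,-0.05,2.58],[0,-0.05,2.58]],"roll":[0,0,0,0,0,0,0,0]}';python3 -m crank '{"claw":[0.9,0.8,0.7,0.6,0.5,0.4,0.3,0.3],"delta_pos":[[0,0,0],[0,0,0],[0,0,0],[0,0,0],[0,0,0],[0,0,0],[0,0,0],[0,0,0]],"roll":[0,0,0,0,0,0,0,0]}' 25;python3 -m crank '{"claw":[0.2,0.2,0.2,0.2,0.2,0.2,0.2,0.2],"delta_pos":[[0,0,0],[0,0,0],[0,0,0],[0,0,0],[0,0,0],[0,0,0],[0,0,0],[0,0,0]],"roll":[0,0,0,0,0,0,0,0]}' 40;python3 -c "
from h import *
st()"
```

```text
time: 48.95
tool_pos: [0.5317, -0.0009, 0.0151]
tool_rot: [3.141, -0.0, -2.8]
contact_force: [-0.3, -0.6, 0.0]
opening: 0.0919
time: 49.62
tool_pos: [0.5318, -0.0009, 0.0155]
tool_rot: [3.142, 0.0, -2.8]
contact_force: [0.9, -0.6, -0.4]
opening: 0.0427
time: 50.28
tool_pos: [0.5318, -0.0009, 0.0155]
tool_rot: [-3.142, 0.0, -2.8]
contact_force: [0.5, -0.8, 0.4]
opening: 0.0398
t 50.28 pos [ 0.5318 -0.0009  0.0155] yaw [-1.8000e+02  1.0000e-02 -1.6042e+02] F [ 0.52 -0.76  0.37] op 0.0398 q6 -2.06
```

```bash
python3 -m crank '{"claw":[0.2,0.2,0.2,0.2,0.2,0.2,0.2,0.2],"delta_pos":[[0,0,-0.2],[0,0,-0.6],[0,0,-1.2],[0,0,-2.0],[0,0,-2.9],[0,0,-3.7],[0,0,-4.3],[0,0,-4.5]],"roll":[0,0,0,0,0,0,0,0]}';python3 -c "
from h import *
st();go([.512,-.2085,.12],186.3)"
```

```text
time: 50.95
tool_pos: [0.5329, -0.001, 0.131]
tool_rot: [-3.14, 0.004, -2.8]
contact_force: [1.0, 0.0, -2.6]
opening: 0.0401
t 50.95 pos [ 0.5329 -0.001   0.131 ] yaw [-179.89    0.23 -160.42] F [ 0.98  0.03 -2.63] op 0.0401 q6 -2.06
delta [ 3.568 -7.542  0.442] roll 2.213 dist mm 208.9
```

```bash
python3 -m crank '{"claw":[0.2,0.2,0.2,0.2,0.2,0.2,0.2,0.2],"delta_pos":[[0.3,-0.6,0],[0.8,-1.6,0],[1.3,-2.7,0],[1.8,-3.8,0],[2.3,-4.9,0],[2.8,-6.0,0],[3.3,-7.0,0],[3.55,-7.4,0]],"roll":[0.2,0.5,0.8,1.1,1.4,1.7,2.0,2.21]}';python3 -m crank '{"claw":[0.2,0.2,0.2,0.2,0.2,0.2,0.2,0.2],"delta_pos":[[0,0,0],[0,0,0],[0,0,0.1],[0,0,0.3],[0,0,0.6],[0,0,0.9],[0,0,1.1],[0,0,1.1]],"roll":[0,0,0,0,0,0,0,0]}';python3 -c "
from h import *
for i in range(4): robot.read_camera('side')
st();go([.512,-.2085,.0695],186.3)
c=robot.read_camera('scene');crop(c['color'],130,190,130,100,6,'pics/s26z.png')"
```

```text
time: 51.62
tool_pos: [0.5094, -0.2081, 0.1276]
tool_rot: [-3.141, -0.0, -3.035]
contact_force: [-0.3, -0.4, -2.9]
opening: 0.0396
time: 52.28
tool_pos: [0.5093, -0.204, 0.0987]
tool_rot: [3.14, -0.002, -3.031]
contact_force: [-0.6, -0.0, -2.4]
opening: 0.0398
t 52.48 pos [ 0.5104 -0.205   0.1007] yaw [-1.7999e+02  3.0000e-02 -1.7369e+02] F [-0.04 -0.78 -2.7 ] op 0.04 q6 -2.2
delta [-0.05  -0.147  1.246] roll 0.002 dist mm 31.4
```

View pics/s26z.png

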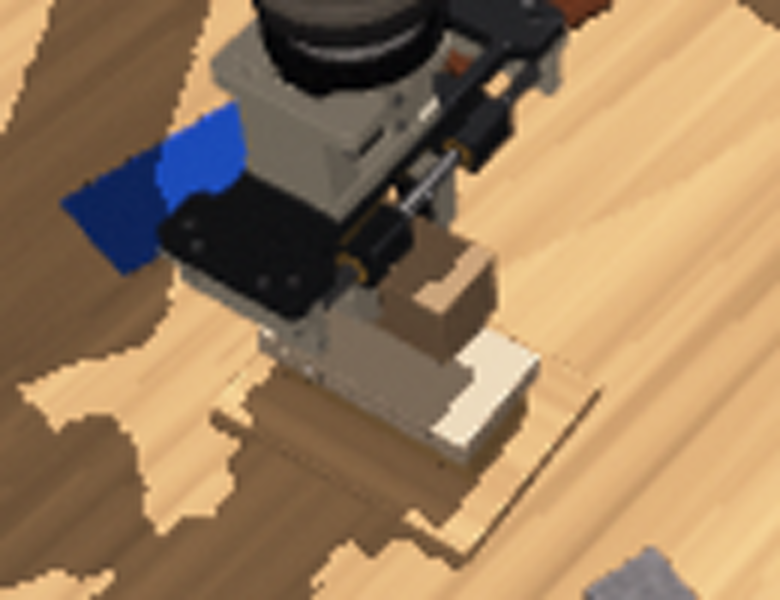

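```bash
python3 -m crank '{"claw":[0.2,0.2,0.2,0.2,0.2,0.2,0.2,0.2],"delta_pos":[[-0.03,-0.07,0.2],[-0.05,-0.14,0.5],[-0.05,-0.14,0.8],[-0.05,-0.14,0.85],[-0.05,-0.14,0.85],[-0.05,-0.14,0.85],[-0.05,-0.14,0.85],[-0.05,-0.14,0.85]],"roll":[0,0,0,0,0,0,0,0]}';python3 -c "
from h import *
for i in range(4): robot.read_camera('side')
st();go([.512,-.2085,.0685],186.3)"
```

```text
time: 53.2
tool_pos: [0.5119, -0.2083, 0.0795]
tool_rot: [-3.141, 0.001, -3.031]
contact_force: [-0.2, -0.5, -2.9]
opening: 0.0399
t 53.4 pos [ 0.5118 -0.2083  0.0794] yaw [-1.7999e+02  2.0000e-02 -1.7368e+02] F [-0.4  -0.02 -1.13] op 0.0399 q6 -2.21
delta [-0.005 -0.009  0.436] roll 0.003 dist mm 10.9
```

```bash
python3 -m crank '{"claw":[0.2,0.2,0.2,0.2,0.2,0.2,0.2,0.2],"delta_pos":[[0,0,0.1],[0,0,0.2],[0,0,0.29],[0,0,0.37],[0,0,0.42],[0,0,0.44],[0,0,0.44],[0,0,0.44]],"roll":[0,0,0,0,0,0,0,0]}';python3 -c "
from h import *
st()"
```

```text
time: 54.07
tool_pos: [0.5118, -0.2083, 0.0682]
tool_rot: [3.142, 0.0, -3.031]
contact_force: [-0.0, 0.2, -2.3]
opening: 0.0396
t 54.07 pos [ 0.5118 -0.2083  0.0682] yaw [ 180.      0.   -173.69] F [-0.05  0.19 -2.27] op 0.0396 q6 -2.21
```

```bash
python3 -m crank '{"claw":[0.2,0.2,0.2,0.2,0.2,0.2,0.2,0.2],"delta_pos":[[0,0,0.01],[0,0,0.02],[0,0,0.03],[0,0,0.04],[0,0,0.04],[0,0,0.04],[0,0,0.04],[0,0,0.04]],"roll":[0,0,0,0,0,0,0,0]}'
```

```text
time: 54.73
tool_pos: [0.5118, -0.2083, 0.0675]
tool_rot: [-3.141, 0.0, -3.031]
contact_force: [-0.9, 0.6, 3.0]
opening: 0.0395
```

Contact came at the expected height. I'll release slowly.

```bash
python3 -m crank '{"claw":[0.3,0.4,0.43,0.44,0.45,0.47,0.5,0.55],"delta_pos":[[0,0,0],[0,0,0],[0,0,0],[0,0,0],[0,0,0],[0,0,0],[0,0,0],[0,0,0]],"roll":[0,0,0,0,0,0,0,0]}' 5;python3 -m crank '{"claw":[0.6,0.65,0.7,0.8,0.9,1,1,1],"delta_pos":[[0,0,0],[0,0,0],[0,0,0],[0,0,0],[0,0,0],[0,0,0],[0,0,-0.3],[0,0,-0.8]],"roll":[0,0,0,0,0,0,0,0]}';python3 -m crank '{"claw":[1,1,1,1,1,1,1,1],"delta_pos":[[0,0,-0.6],[0,0,-1.4],[0,0,-2.4],[-0.6,0,-3.4],[-1.4,0,-4.2],[-2.2,0,-4.8],[-2.9,0,-5.0],[-3.2,0,-5.0]],"roll":[0,0,0,0,0,0,0,0]}';python3 -c "
from tilem import *
for i in range(7): robot.read_camera('wrist')
st();T=toolT();c=robot.read_camera('wrist');cv2.imwrite('pics/w27.png',c['color']);np.save('w27T.npy',T)
crop(c['color'],80,0,380,290,2,'pics/w27z.png')"
```

```text
time: 55.4
tool_pos: [0.5118, -0.2083, 0.067]
tool_rot: [3.141, -0.0, -3.031]
contact_force: [-0.3, 0.2, 0.4]
opening: 0.0486
time: 56.07
tool_pos: [0.511, -0.2078, 0.0866]
tool_rot: [3.14, -0.002, -3.031]
contact_force: [0.2, 0.7, 0.1]
opening: 0.0905
time: 56.73
tool_pos: [0.5936, -0.1994, 0.2147]
tool_rot: [-3.139, 0.004, -3.031]
contact_force: [0.6, 0.8, 0.6]
opening: 0.092
t 57.08 pos [ 0.5902 -0.1996  0.2117] yaw [ 1.7995e+02 -9.0000e-02 -1.7372e+02] F [-0.34  1.52 -0.46] op 0.0922 q6 -2.13
```

View pics/w27z.png

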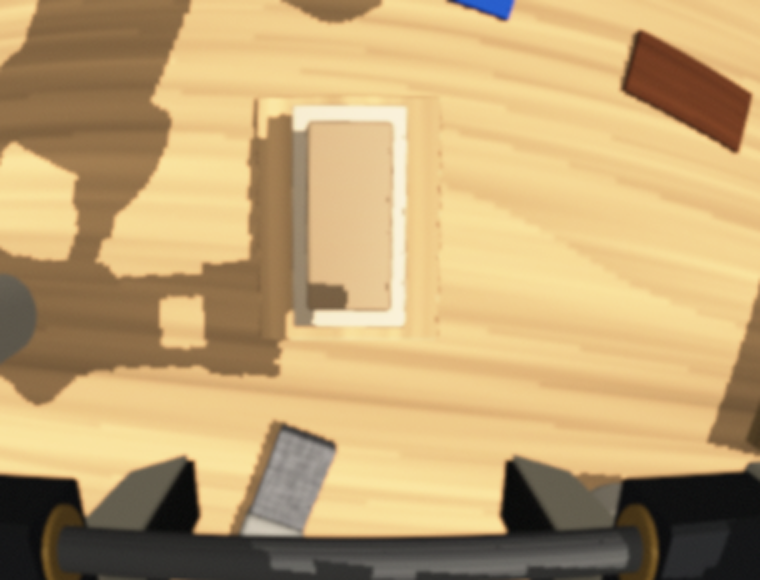

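```bash
python3 - <<'E'
from h import *
T=np.load('w27T.npy');c=robot.read_camera('wrist')
S=lambda u,v:(80+(u-.5)/2,(v-.5)/2)
for n,z,p in [('prop',.092,[(308,122),(392,122),(391,310),(306,310)]),('tile',.052,[(292,106),(406,106),(406,326),(292,326)]),('base',.01,[(254,98),(440,98),(438,340),(260,340)])]:
    P=np.array([onz(c,S(*u),z,T)[:2] for u in p]);print(n,P.mean(0).round(4),insd(P.mean(0)).round(4),[round(float(np.linalg.norm(P[i]-P[(i+1)%4])),4) for i in range(4)],np.degrees(np.arctan2(*(P[3]-P[0]+P[2]-P[1])[::-1])))
go([.45,.25,.25],186)
E
python3 -m crank '{"claw":[1,1,1,1,1,1,1,1],"delta_pos":[[0,1,-0.3],[0,2.3,-0.6],[0.3,3.6,-1],[0.6,4.9,-1.4],[0.9,6.2,-1.5],[1.2,7.5,-1.5],[1.5,8.8,-1.5],[1.8,10,-1.5]],"roll":[0,0,0,0,0,0,0,0]}';python3 -m crank '{"claw":[1,1,1,1,1,1,1,1],"delta_pos":[[0,1,0],[0,2.2,0],[0,3.4,0],[0,4.6,0],[0,5.6,0],[0,6.4,0],[0,6.4,0],[0,6.4,0]],"roll":[0,0,0,0,0,0,0,0]}'; python3 -c "
from h import *
st();c=robot.read_camera('scene');cv2.imwrite('pics/s28.png',c['color']);crop(c['color'],150,210,90,70,8,'pics/s28z.png');c=robot.read_camera('side');cv2.imwrite('pics/d28.png',c['color']);crop(c['color'],215,140,80,60,9,'pics/d28z.png')"
```

```text
prop [ 0.5116 -0.2084] [-0.0008  0.0003] [0.0384, 0.0885, 0.04, 0.0885] 5.83007732924461
tile [ 0.5113 -0.2086] [-0.0011  0.0001] [0.0597, 0.1191, 0.0619, 0.1191] 6.279863642253813
base [ 0.5126 -0.2091] [ 0.0001 -0.0005] [0.111, 0.1494, 0.1105, 0.1495] 6.744686995770004
delta [ 3.623 18.493 -1.518] roll 0.047 dist mm 472.6
time: 57.85
tool_pos: [0.5179, 0.0455, 0.25]
tool_rot: [3.141, 0.0, -3.032]
contact_force: [-0.0, 1.0, 0.9]
opening: 0.0916
time: 58.52
tool_pos: [0.501, 0.2036, 0.2497]
tool_rot: [-3.141, -0.0, -3.029]
contact_force: [0.9, -0.6, -0.4]
opening: 0.0917
t 58.52 pos [0.501  0.2036 0.2497] yaw [-1.7998e+02 -1.0000e-02 -1.7358e+02] F [ 0.85 -0.59 -0.39] op 0.0917 q6 -1.44
```

View pics/s28z.png

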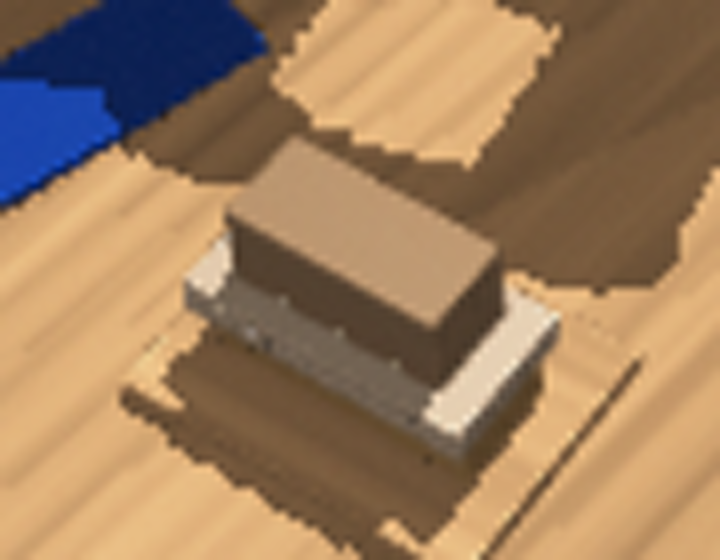

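View pics/d28z.png

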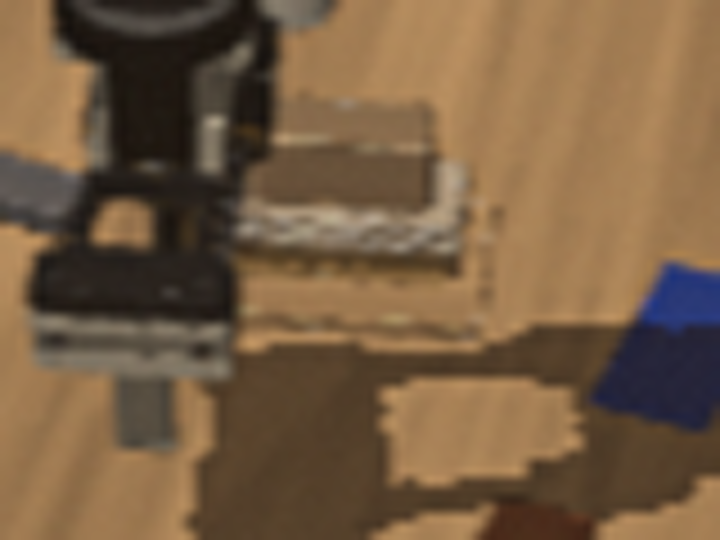

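View pics/s28.png

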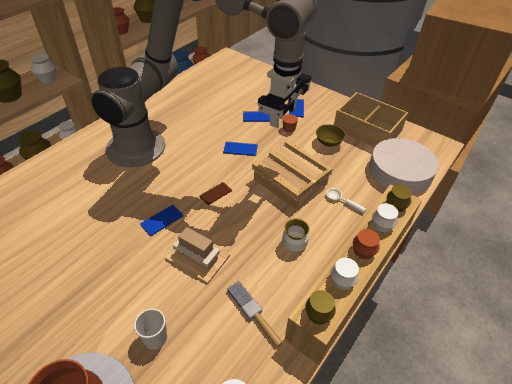

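The rack is empty, the pile of three is square and flush, the prop lies centred on it, and the other items are where they were. I'm handing in.

```bash
python3 -m crank '{"claw":[1,1,1,1,1,1,1,1],"delta_pos":[[0,0,0],[0,0,0],[0,0,0],[0,0,0],[0,0,0],[0,0,0],[0,0,0],[0,0,0]],"roll":[0,0,0,0,0,0,0,0]}'; python3 -c "
from cell import robot
print(robot.hand_in())"
```

```text
time: 59.28
tool_pos: [0.5015, 0.2031, 0.2497]
tool_rot: [3.142, 0.0, -3.031]
contact_force: [-0.6, 0.3, 0.6]
opening: 0.0917
the job is handed in; nothing more can be done
None
```

The job is done and handed in at about 59 s. Three tiles were on the rack: tile3 on top of tile1, and tile2 alone, so there was no tile4. In that order I pushed each one about 40 mm over the front edge, pinched it there and laid it on the block. I then laid the kiln prop lengthways along the pile. The prop was knocked aside during the run, so I measured its new place before picking it up.

**Last checks:**
- **Position:** the top tile measured about 1 mm from the stand's centre, and the prop within 1 mm of the pile's centre.
- **Angle:** the prop read 5.8°, the top tile 6.3° and the base 6.7°, all within about 1°. The tile readings varied between 5.9° and 6.8°, which is about the picture noise.
- **Scene:** the side faces of the pile look flush in the last pictures. The rack is empty and the other items look undisturbed.

**What did not go as planned:**
- **Tile1:** the finger pads met the tile already on the block about 5 mm early, pressing with up to about 32 N. I let tile1 settle those last 5 mm between the opening jaws, and it measured flush with the one below.
- **Tile2:** contact came about 2 mm early, at about 22 N. I eased off before releasing it.

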